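Set up the stake plate for a metal-forming class

ROBOT

A 6-joint arm with a two-finger parallel gripper is mounted at the origin on the work surface. World frame = base frame: x ahead of the robot, y to its left, z up, the work surface at z = 0. Lengths are in m, angles in rad, forces in N, time in s.
With the tool pointing down it reaches from about 0.35 to 0.875 m from the base axis. Payload 4.2 kg.
Tool frame: the origin (TCP) lies midway between the tips of the shut fingers; the grasp point (between the pads) lies 19 mm behind it; z points along the fingers, y is the direction in which the jaws open and shut (so a half turn about z gives the same grasp; the last joint's range is limited). The gripper opens to 85 mm and grips with 20 to 120 N. Pads are 22 mm wide; open, the fingers measure 114 mm over their backs; the gripper's body (76 mm by 85 mm) begins 54 mm behind the grasp point. The pads swing forward as they close: fully open they stand 13 mm farther back than shut.
Start: joints at [1.454, 0.385, 0.008, 0, -1.194, -0.259], TCP at [0.229, 0.581, 0.231] pointing down, gripper open.
Joint ranges: [-3.14, 3.14], [-1.21, 2.06], [-1.07, 1.41], [-3.16, 2.05], [-2.99, -0.16], [-3.1, 3.1]. Speed limits (rad/s): [2.79, 2.79, 3.14, 3.14, 3.14, 3.14].

INTERFACE

Orientations are given as a rotation vector (axis times angle).
In Python, from bench import observe, viewer, env, nets gives the robot as it stands.
- The arm moves only by the tool arm_command, never from a script. Its arguments are lists of equal length, an entry for each row: "travel": the shift along the tool's x, y, z in cm, a list of three; "twist": the turn about the tool's z in rad; "grip": the opening in per cent of the stroke, from 0 (shut) to 100 (fully open). A call has exactly 10 rows; each row is the pose to reach, as a shift and turn from the pose measured when the call began, along the tool's axes at that moment; what a row does not reach only later rows make up. A row lasts 1/12 s, in which the tool goes at most 41.7 mm and 7.16 degrees, less where a joint would pass 70% of its speed; a pose out of reach is approached as far as the arm can. A call with a gripper value outside its range is refused whole. The fingers move at their own pace and stop on an object; the grip force is fixed at half the most. Time passes only in rows, so rows that repeat a pose let the fingers close, or fill a call up. It gives the time, the measured TCP pose, the force and the opening at its end, in the units of the state.
- observe(): the state, without advancing time (a new reading comes with each control period).
- viewer.snapshot(name): name is "scene" or "top" or "wrist"; returns a dict with "frame" (384x512x3 uint8, red, green, blue), "z_map" (384x512 float32, m along the optical axis (not along the pixel's ray), 0 where there is no reading), "intrinsics" (3x3 intrinsics, pixels), "cam_to_world" (4x4, takes a point from camera to world coordinates). Camera axes: x right, y down, z forward; pixel columns grow to the right and rows downward; lengths in m; the calibration is good to about 2 mm. A picture is of the moment at which its call begins.
- env.close_job(): hands the job in, once; it reports no verdict.
Trained networks look in the newest picture that a camera, given by its name, has taken for a name from the list of things; names that differ only in an ending like _2 or _b are one class to them, and where a whole thing is asked for, a point or a joint stands for the part that bears it (a point fixed in the world has none). Each returns a list of dicts, best first, with "score" (0 to 1); they miss things now and then, are a little off and sometimes report something else, mostly with a low value. They report only what shows in the picture. A call takes as long as a camera call. They do not tell look-alikes from the thing itself.
- nets.look_for(camera, name): "centre" ([column, row] in pixels, amid what is visible of it).
- nets.spot_point(camera, name): "centre" ([column, row] in pixels: a listed point, or the origin of a listed thing).
The state is a dict: "time_s": time; "joints": joint angles; "qvel": joint speeds; "tau": joint torques, N m; "tool_pos": TCP position; "ee_rot": TCP orientation; "contact_force": force on the tool from outside, world axes, zero at the start; "torque": the same for the moment, N m; "width": finger opening in m.
Only numpy, scipy, OpenCV 4.12 (cv2) and the standard library are available. Lean on these libraries where they do the work, as an engineer would, in place of code of your own. Each camera call takes 0.05 s, during which the arm holds its last target.

TASK

Set up the stake plate for the next metal-forming class: take every red cap off its stake in the wooden rack and set it mouth down over a peg of the cap board, one cap to a peg and fully down, and plug all four stakes, capped or not, by their square shanks into the holes of the steel stake plate until their bodies sit flat on the plate. Lower the heavy stakes in, do not let them drop, and leave the tripod, hammer and brush where they lie.

Things in the scene. Friction and masses are not known exactly. Their poses are not given: they have to be found in the camera images.
- rack: fixed wooden storage rack, 190 x 190 x 50 mm, in which the stakes stand at the start; origin at the centre of its underside on the bench, z up. Its top is 50 mm above the bench and has four 30 mm square openings at (+-55, +-55) mm, through which a stake's shank hangs while its body rests on the top; a stake may stand there turned to any yaw
- plate: fixed dark steel stake plate, 190 x 190 x 50 mm; origin at the centre of its underside on the bench, x and y along its sides, z up. Its flat top is 50 mm above the bench and has four square holes, 22.5 mm wide, right through (50 mm deep), sides parallel to the plate's sides
- cap_board: loose light plywood board (about 0.6 kg), 190 x 190 x 12 mm, with four round wooden pegs, 30 mm in diameter, standing 24 mm above its top; origin at the centre of its underside, z up. It slides on the bench if knocked
- hole0 (a point): centre of the mouth of a square hole of the stake plate, level with the plate's top; at (+55, +55) mm in the plate's frame, axes as the plate's
- hole1 (a point): centre of the mouth of a square hole of the stake plate, level with the plate's top; at (+55, -55) mm in the plate's frame, axes as the plate's
- hole2 (a point): centre of the mouth of a square hole of the stake plate, level with the plate's top; at (-55, +55) mm in the plate's frame, axes as the plate's
- hole3 (a point): centre of the mouth of a square hole of the stake plate, level with the plate's top; at (-55, -55) mm in the plate's frame, axes as the plate's
- peg0 (a point): centre of the foot of a peg of the cap board, level with the board's top (12 mm above its underside); at (+55, +55) mm in the board's frame
- peg1 (a point): centre of the foot of a peg of the cap board, level with the board's top (12 mm above its underside); at (+55, -55) mm in the board's frame
- peg2 (a point): centre of the foot of a peg of the cap board, level with the board's top (12 mm above its underside); at (-55, +55) mm in the board's frame
- peg3 (a point): centre of the foot of a peg of the cap board, level with the board's top (12 mm above its underside); at (-55, -55) mm in the board's frame
- stake_a: steel stake, domed polished face, about 0.66 kg: square body 40 x 40 mm, 46 mm tall, its lower 34 mm plain flats; below it a square shank 20 x 20 mm, 40 mm long, parallel to the body, the last 14 mm tapering to 15 mm. Origin at the centre of the body's underside, z up along the stake, x and y square to the flats; fully plugged in, it lies at a hole's mouth
- stake_b: steel stake, flat polished face, about 0.66 kg: square body 40 x 40 mm, 46 mm tall, its lower 34 mm plain flats; below it a square shank 20 x 20 mm, 40 mm long, parallel to the body, the last 14 mm tapering to 15 mm. Origin at the centre of the body's underside, z up along the stake, x and y square to the flats; fully plugged in, it lies at a hole's mouth
- stake_c: steel stake, ridged (creasing) polished face, about 0.66 kg: square body 40 x 40 mm, 46 mm tall, its lower 34 mm plain flats; below it a square shank 20 x 20 mm, 40 mm long, parallel to the body, the last 14 mm tapering to 15 mm. Origin at the centre of the body's underside, z up along the stake, x and y square to the flats; fully plugged in, it lies at a hole's mouth
- stake_d: steel stake, round flat polished face, about 0.66 kg: square body 40 x 40 mm, 46 mm tall, its lower 34 mm plain flats; below it a square shank 20 x 20 mm, 40 mm long, parallel to the body, the last 14 mm tapering to 15 mm. Origin at the centre of the body's underside, z up along the stake, x and y square to the flats; fully plugged in, it lies at a hole's mouth
- cap_a: loose red plastic cap, square cup 54 x 54 mm, 40 mm tall, 45 g, walls 5 mm, top 6 mm (44 mm square and 34 mm deep inside); starts mouth down over the face of stake_a with 2 mm of play, or is absent (None). Origin at the centre of its open lower rim, z up through the top: 12 mm above the stake's origin when on it, level with the board's top when fully down over a peg
- cap_b: loose red plastic cap, square cup 54 x 54 mm, 40 mm tall, 45 g, walls 5 mm, top 6 mm (44 mm square and 34 mm deep inside); starts mouth down over the face of stake_b with 2 mm of play, or is absent (None). Origin at the centre of its open lower rim, z up through the top: 12 mm above the stake's origin when on it, level with the board's top when fully down over a peg
- cap_c: loose red plastic cap, square cup 54 x 54 mm, 40 mm tall, 45 g, walls 5 mm, top 6 mm (44 mm square and 34 mm deep inside); starts mouth down over the face of stake_c with 2 mm of play, or is absent (None). Origin at the centre of its open lower rim, z up through the top: 12 mm above the stake's origin when on it, level with the board's top when fully down over a peg
- cap_d: loose red plastic cap, square cup 54 x 54 mm, 40 mm tall, 45 g, walls 5 mm, top 6 mm (44 mm square and 34 mm deep inside); starts mouth down over the face of stake_d with 2 mm of play, or is absent (None). Origin at the centre of its open lower rim, z up through the top: 12 mm above the stake's origin when on it, level with the board's top when fully down over a peg
- tripod: bystander: black soldering tripod with a square mesh, 112 mm wide, 85 mm tall; origin on the bench under its centre
- hammer: bystander: hammer lying on the bench; origin under it on the bench
- brush: bystander: brush lying on the bench; origin under it on the bench
There are look-alikes about, which are no part of the job. What is shaped like the stake_b but blue is not meant.

How it is judged:
By the outcome, as a careful person would: the job done as asked, in the order asked, and still so for the second after the job is handed in, with the robot touching nothing.
Of cap_a, cap_b, cap_c, cap_d only 2 to 4 are there at a start; the rules pass over those that are not, and their reading is None.
At some moment in a run one of cap_board may be knocked a few centimetres aside while the robot is not near it.
It also fails if it takes over 210 s, if anything falls off the work surface, if the arm or the gripper's body presses on something with over 40 N, if the wrist force passes 120 N, or if a joint passes its speed limit or range.

## Working session

There is one attempt and no reset: what is moved stays moved. The work goes in short steps, Python scripts to look and compute and a tool call to move; the robot and the scene stay as the last step left them, time stands still between calls to the robot, and variables do not carry over. Pictures are saved under pics/ and viewed, and the job is handed in when it is done.

Besides the shell and the picture viewer there is one more tool, called after "Request:" as a command line: name --pt "numbers of a row" for each row, then --argument value for the rest. arm_command: Moves the arm, as the interface text tells. Its arguments: {"type":"object","properties":{"travel":{"type":"array","items":{"type":"array","items":{"type":"number"}}},"twist":{"type":"array","items":{"type":"number"}},"grip":{"type":"array","items":{"type":"number"}}},"required":["travel","twist","grip"]}

```bash
ls; mkdir -p pics
cat > h.py <<'E'
import numpy as np, cv2
from bench import observe, viewer, env, nets
def save(im,name): cv2.imwrite('pics/'+name+'.png',cv2.cvtColor(im,cv2.COLOR_RGB2BGR))
def pts(s):
    K=s['intrinsics'];z=s['z_map'];T=s['cam_to_world']
    v,u=np.mgrid[:z.shape[0],:z.shape[1]]
    P=np.stack([(u-K[0,2])/K[0,0]*z,(v-K[1,2])/K[1,1]*z,z],-1)
    W=P@T[:3,:3].T+T[:3,3]
    W[z<=0]=np.nan
    return W
E
python3 - <<'E'
from h import *
o=observe()
for k in o: print(k,np.round(o[k],3))
for c in ['scene','top','wrist']:
    s=viewer.snapshot(c); save(s['frame'],c+'0'); print(c,np.round(s['cam_to_world'],3).tolist(),s['intrinsics'].tolist())
    np.savez('pics/'+c+'0.npz',**s)
E
```

```text
pics
time_s 0.0
joints [ 1.454e+00  3.860e-01  7.000e-03 -1.000e-03 -1.194e+00 -2.590e-01]
qvel [ 0.001  0.002  0.     0.001 -0.     0.001]
tau [-0.0000e+00 -3.9229e+01  1.8841e+01  4.1860e+00 -5.0000e-03 -0.0000e+00]
tool_pos [0.229 0.581 0.23 ]
ee_rot [ 3.084 -0.587 -0.   ]
contact_force [ 0.485 -0.083 -0.065]
torque [-0.002  0.008  0.018]
width 0.085
scene [[0.524, 0.489, -0.697, 1.297], [0.852, -0.306, 0.425, -0.451], [-0.006, -0.817, -0.577, 0.708], [0.0, 0.0, 0.0, 1.0]] [[372.8856789224361, 0.0, 259.06181497415923], [0.0, 372.8856789224361, 193.49753950420924], [0.0, 0.0, 1.0]]
top [[0.027, -0.993, 0.111, 0.459], [-1.0, -0.026, 0.016, -0.014], [-0.013, -0.111, -0.994, 1.086], [0.0, 0.0, 0.0, 1.0]] [[371.40046900661844, 0.0, 250.77319324243513], [0.0, 371.40046900661844, 193.4747936625659], [0.0, 0.0, 1.0]]
wrist [[-0.368, -0.893, -0.259, 0.294], [-0.93, 0.354, 0.1, 0.555], [0.003, 0.278, -0.961, 0.373], [0.0, 0.0, 0.0, 1.0]] [[268.4649888316418, 0.0, 261.63823518991444], [0.0, 268.4649888316418, 193.5619347341995], [0.0, 0.0, 1.0]]
```

View pics/scene0.png

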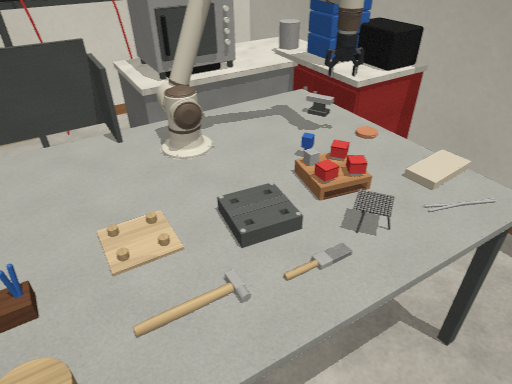

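View pics/top0.png

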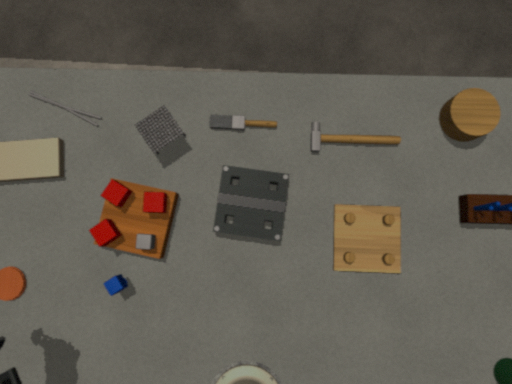

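View pics/wrist0.png

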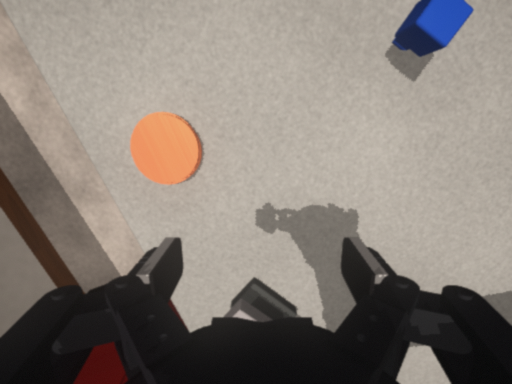

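The top view shows the rack at about (138,218). Red caps are at (116,193), (154,202) and (105,232), and one bare grey stake is at (146,242). The plate is at (252,205) and the cap board at (367,239). The blue look-alike lies on the bench at (116,285), outside the rack, so it isn't part of the job. Next I'll measure positions.

```bash
cat > m.py <<'E'
from h import *
def rect(W,mask,nm,f=None):
    # keep largest comp
    n,l,st,c=cv2.connectedComponentsWithStats(mask.astype(np.uint8))
    out=[]
    for i in range(1,n):
        if st[i,4]<25: continue
        P=W[l==i]; 
        (cx,cy),(w,h),a=cv2.minAreaRect((P[:,:2]*1000).astype(np.float32))
        out.append((cx,cy,w,h,a,np.median(P[:,2])*1000,st[i,4],c[i]))
        print(nm,'c=(%.1f,%.1f) %.1fx%.1f a=%.1f z=%.1f n=%d px=(%.0f,%.0f)'%(cx,cy,w,h,a,out[-1][5],st[i,4],*c[i]))
    return out
E
python3 - <<'E'
from m import *
s=dict(np.load('pics/top0.npz')); W=pts(s); f=s['frame'].astype(int); R,G,B=f[...,0],f[...,1],f[...,2]; z=W[...,2]
bench=(np.abs(z)<0.02); print('bench z',np.nanmedian(z[200:340,180:330]))
red=(R>130)&(G<60)&(B<60)
rect(W,red&(z>0.085),'captop')
rect(W,(z>0.085)&~red&(W[...,1]>0.1)&(W[...,0]<.7),'stake')
rect(W,(z>0.035)&(z<0.06)&(W[...,1]<0.2)&(W[...,1]>-.1),'plate')
rect(W,(z>0.035)&(z<0.06)&(W[...,1]>0.2),'rack')
rect(W,(z>0.006)&(z<0.02)&(W[...,1]<-.2)&(W[...,1]>-.45),'board')
rect(W,(z>0.028)&(z<0.05)&(W[...,1]<-.2)&(W[...,1]>-.45),'peg')
for n in ['hole0','peg0','plate','rack','cap_board','stake_a','cap_a','tripod']:
    print(n,[(np.round(d['centre']).tolist(),round(d['score'],2)) for d in nets.spot_point('top',n)])
a=cv2.resize(s['frame'][165:300,70:300],None,fx=3.4,fy=3.4,interpolation=cv2.INTER_CUBIC); save(a,'crop1')
E
```

```text
bench z -3.8304755212825725e-05
captop c=(562.8,371.0) 51.8x52.9 a=58.2 z=102.0 n=363 px=(114,192)
captop c=(540.4,264.2) 51.6x52.3 a=2.1 z=101.5 n=389 px=(153,202)
captop c=(455.6,395.0) 52.4x52.7 a=35.6 z=101.8 n=377 px=(102,232)
stake c=(562.7,349.9) 70.1x33.8 a=6.7 z=98.4 n=65 px=(122,195)
stake c=(533.6,241.6) 26.5x61.6 a=60.6 z=96.2 n=49 px=(162,204)
stake c=(455.8,393.5) 55.6x55.2 a=36.2 z=96.1 n=86 px=(110,233)
stake c=(434.4,285.4) 40.8x39.7 a=89.4 z=95.3 n=235 px=(143,241)
stake c=(316.9,362.6) 38.5x37.3 a=35.0 z=86.5 n=150 px=(112,285)
stake c=(210.3,526.1) 29.0x19.1 a=70.5 z=256.7 n=45 px=(2,341)
plate c=(550.4,3.1) 190.3x190.2 a=83.3 z=50.0 n=4324 px=(251,203)
rack c=(498.5,327.8) 191.9x190.2 a=79.3 z=49.7 n=2917 px=(138,220)
rack c=(325.2,347.3) 40.7x11.8 a=20.6 z=49.8 n=35 px=(123,280)
board c=(739.9,-313.7) 225.9x9.9 a=89.1 z=17.0 n=141 px=(358,142)
board c=(459.7,-331.4) 191.2x190.3 a=89.2 z=11.5 n=4027 px=(366,238)
peg c=(515.4,-275.7) 25.6x27.1 a=1.6 z=35.0 n=88 px=(349,217)
peg c=(513.5,-386.6) 28.2x27.5 a=56.5 z=35.3 n=93 px=(389,219)
peg c=(405.3,-274.7) 27.0x28.1 a=41.4 z=34.9 n=93 px=(349,257)
peg c=(403.2,-384.7) 29.2x27.1 a=37.4 z=34.6 n=97 px=(389,259)
hole0 [([230.0, 179.0], 0.94), ([228.0, 222.0], 0.89), ([267.0, 224.0], 0.8), ([274.0, 187.0], 0.57), ([242.0, 120.0], 0.19)]
peg0 [([348.0, 215.0], 0.94), ([382.0, 220.0], 0.87), ([386.0, 252.0], 0.67), ([349.0, 254.0], 0.6), ([145.0, 240.0], 0.49)]
plate [([252.0, 208.0], 0.68)]
rack [([142.0, 219.0], 0.81)]
cap_board []
stake_a [([116.0, 282.0], 0.71), ([148.0, 238.0], 0.54)]
cap_a [([160.0, 202.0], 0.89), ([120.0, 194.0], 0.62), ([108.0, 231.0], 0.6)]
tripod [([165.0, 140.0], 0.64), ([274.0, 188.0], 0.33), ([107.0, 232.0], 0.25)]
```

View pics/crop1.png

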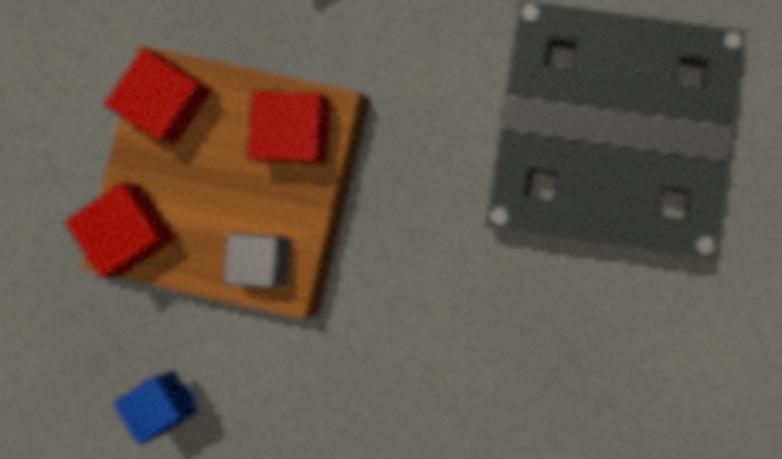

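Measured from the top camera:
- **Rack:** about (498.5, 327.8) mm, yaw -10.7°. The cap and stake positions match its openings to within 3 mm.
- **Plate:** (550.4, 3.1), yaw -6.7°.
- **Board:** (459.7, -331.4), yaw -0.8°.

The crop confirms three red-capped stakes and a bare grey one in the rack. The blue one stands apart on the bench.

I'll start with the cap at (540, 264).

```bash
cat > g.py <<'E'
import sys
from h import *
from scipy.spatial.transform import Rotation as Rn
def st():
    o=observe(); R=Rn.from_rotvec(o['ee_rot']).as_matrix()
    return o,np.array(o['tool_pos'])*1000,R,np.degrees(np.arctan2(R[1,0],R[0,0]))
def go(x,y,z,psi=None,snap=90):
    o,p,R,y0=st()
    d=R.T@(np.array([x,y,z])-p)/10
    t=0
    if psi is not None:
        t=(psi-y0+snap/2)%snap-snap/2; t=-np.radians(t)
    print('from',np.round(p,1),'yaw %.1f'%y0,'tilt %.2f'%np.degrees(np.arccos(-R[2,2])),'-> travel cm',np.round(d,2).tolist(),'twist %.3f'%t,'F',np.round(o['contact_force'],1),'w %.1f'%(o['width']*1000),'t %.1f'%o['time_s'],'j6 %.2f'%o['joints'][5])
if __name__=='__main__': go(*map(float,sys.argv[1:]))
E
python3 g.py 540.4 264.2 170 2.1
```

```text
from [229.3 581.4 231.3] yaw -21.5 tilt 0.00 -> travel cm [40.58, 18.09, 6.13] twist -0.412 F [ 0.2 -0.4  0.1] w 85.2 t 0.6 j6 -0.26
```

Request:
arm_command --pt "4 1.8 0" --pt "8 3.6 0" --pt "12 5.4 0" --pt "16 7.2 0.5" --pt "20 9 1" --pt "24 10.8 2" --pt "29 13 3" --pt "33 15 4" --pt "37 16.5 5" --pt "40.6 18.1 6.1" --twist '[-0.04,-0.08,-0.12,-0.16,-0.2,-0.24,-0.28,-0.32,-0.36,-0.412]' --grip '[100,100,100,100,100,100,100,100,100,100]'

```text
time_s: 1.38
tool_pos: [0.5185, 0.2859, 0.179]
ee_rot: [-3.14, -0.061, -0.002]
contact_force: [0.1, 1.8, -0.5]
width: 0.0854
```

```bash
python3 g.py 540.4 264.2 170 2.1
python3 - <<'E'
from h import *
s=viewer.snapshot('wrist'); save(s['frame'],'w1'); np.savez('pics/w1.npz',**s)
E
```

```text
from [518.5 285.9 179. ] yaw 2.2 tilt 0.08 -> travel cm [2.1, 2.25, 0.9] twist 0.002 F [ 0.1  1.8 -0.5] w 85.4 t 1.4 j6 0.83
```

View pics/w1.png

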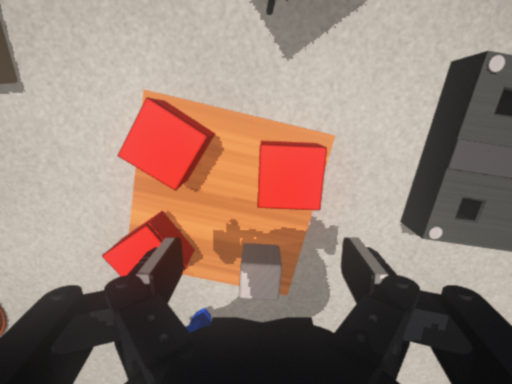

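The wrist view shows the target cap at (292,176), the bare stake at (262,260) and the other caps at (166,142) and (150,243). I'll check the calibration against the top camera.

Run:
```python
from m import *
s=dict(np.load('pics/w1.npz')); W=pts(s); f=s['frame'].astype(int); R,G,B=f[...,0],f[...,1],f[...,2]; z=W[...,2]
red=(R>110)&(G<70)&(B<70)
rect(W,red&(z>0.095)&(z<.11),'captop')
rect(W,(z>0.09)&(z<.1)&~red,'stake')
rect(W,(z>0.045)&(z<0.055),'top50')
```

```text
captop c=(561.4,368.4) 53.7x54.5 a=59.0 z=102.3 n=3057 px=(168,152)
captop c=(538.9,262.4) 53.5x54.6 a=89.8 z=102.4 n=3508 px=(292,179)
captop c=(466.3,401.1) 27.0x55.4 a=40.2 z=102.4 n=1440 px=(133,249)
stake c=(434.0,284.8) 40.0x40.4 a=88.2 z=96.3 n=1549 px=(260,280)
top50 c=(553.2,45.3) 105.3x191.0 a=84.0 z=50.7 n=11261 px=(478,166)
top50 c=(496.9,326.9) 190.6x190.5 a=79.1 z=50.5 n=17183 px=(227,195)
top50 c=(336.9,363.1) 8.9x22.9 a=9.9 z=49.3 n=91 px=(195,325)
```

```bash
python3 g.py 539.7 263.3 62 1
```

```text
from [521.2 280.7 176.1] yaw 2.0 tilt 0.22 -> travel cm [1.82, 1.76, 11.42] twist 0.017 F [ 2.6 -0.4 -0.6] w 85.4 t 1.4 j6 0.84
```

Request:
arm_command --pt "1.0 1.0 0.6" --pt "1.82 1.76 1" --pt "1.82 1.76 3" --pt "1.82 1.76 5" --pt "1.82 1.76 7" --pt "1.82 1.76 9" --pt "1.82 1.76 10.5" --pt "1.82 1.76 11.4" --pt "1.82 1.76 11.4" --pt "1.82 1.76 11.4" --twist '[0.017,0.017,0.017,0.017,0.017,0.017,0.017,0.017,0.017,0.017]' --grip '[100,100,100,100,100,100,100,100,100,100]'

```text
time_s: 2.27
tool_pos: [0.5399, 0.2637, 0.0623]
ee_rot: [3.138, 0.029, -0.003]
contact_force: [0.4, -0.2, 0.3]
width: 0.0856
```

```bash
python3 g.py 539.7 263.3 62 1
```

```text
from [539.9 263.7  62.3] yaw 1.1 tilt 0.23 -> travel cm [-0.02, 0.04, 0.03] twist 0.001 F [ 0.4 -0.2  0.3] w 85.6 t 2.3 j6 0.86
```

Request:
arm_command --pt "0 0 0" --pt "0 0 0" --pt "0 0 0" --pt "0 0 0" --pt "0 0 0" --pt "0 0 0" --pt "0 0 0" --pt "0 0 0" --pt "0 0 0" --pt "0 0 0" --twist '[0,0,0,0,0,0,0,0,0,0]' --grip '[0,0,0,0,0,0,0,0,0,0]'

```text
time_s: 3.1
tool_pos: [0.5406, 0.2641, 0.0638]
ee_rot: [3.139, 0.03, 0.0]
contact_force: [-1.4, 0.7, 6.5]
width: 0.0535
```

```bash
python3 g.py 539.7 263.3 62 1;python3 - <<'E'
from h import *
s=viewer.snapshot('wrist'); save(s['frame'],'w2')
E
```

```text
from [540.6 264.1  63.8] yaw 1.1 tilt 0.14 -> travel cm [-0.09, 0.08, 0.18] twist 0.001 F [-1.4  0.7  6.5] w 53.5 t 3.1 j6 0.86
```

View pics/w2.png

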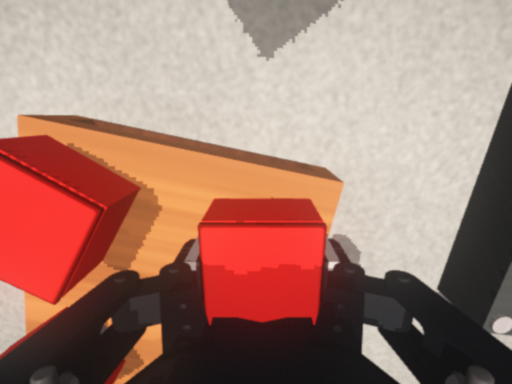

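Request:
arm_command --pt "0 0 -1" --pt "0 0 -2.5" --pt "0 0 -4.5" --pt "0 0 -7" --pt "0 0 -9.5" --pt "0 2 -11" --pt "0 5 -12" --pt "0 9 -12" --pt "0 13 -12" --pt "0 17 -12" --twist '[0,0,0,0,0,0,0,0,0,0]' --grip '[0,0,0,0,0,0,0,0,0,0]'

```text
time_s: 3.98
tool_pos: [0.5433, 0.0932, 0.185]
ee_rot: [3.14, 0.031, 0.002]
contact_force: [1.8, -0.2, 0.1]
width: 0.0534
```

```bash
python3 - <<'E'
from m import *
s=viewer.snapshot('top'); save(s['frame'],'t2'); W=pts(s);z=W[...,2]
rect(W,(z>0.006)&(z<0.02)&(W[...,1]<-.2)&(W[...,1]>-.45)&(W[...,0]<.65),'board')
E
python3 g.py 514.5 -386 140 -1
```

```text
board c=(459.6,-331.1) 190.7x189.9 a=89.4 z=11.5 n=4020 px=(366,238)
from [542.1  87.4 184.8] yaw 0.8 tilt 0.24 -> travel cm [-3.42, 47.27, 4.67] twist 0.032 F [-0.9 -2.3 -1. ] w 53.5 t 4.0 j6 1.13
```

View pics/t2.png

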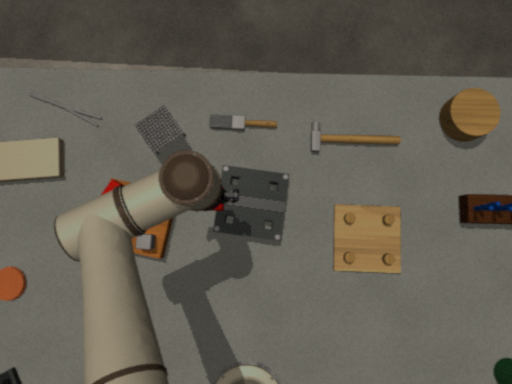

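The cap is held and the arm is over the rack side near (190,175). The board hasn't moved, at (367,239).

Request:
arm_command --pt "-0.3 4 0" --pt "-0.7 8 0" --pt "-1 12 0" --pt "-1.3 16 0" --pt "-1.6 20 0" --pt "-1.9 24 0" --pt "-2.2 28 0" --pt "-2.5 32 0" --pt "-2.8 36 0" --pt "-3 39 0" --twist '[0.03,0.03,0.03,0.03,0.03,0.03,0.03,0.03,0.03,0.03]' --grip '[0,0,0,0,0,0,0,0,0,0]'

```text
time_s: 4.87
tool_pos: [0.5169, -0.3057, 0.1867]
ee_rot: [3.138, -0.027, -0.002]
contact_force: [0.8, 0.9, -0.5]
width: 0.0535
```

```bash
python3 g.py 514.5 -386 80 -1
```

```text
from [ 516.9 -305.7  186.7] yaw -1.0 tilt 0.24 -> travel cm [-0.09, 7.99, 10.7] twist 0.000 F [ 0.8  0.9 -0.5] w 53.5 t 4.9 j6 1.81
```

Request:
arm_command --pt "-0.1 3 2" --pt "-0.1 6 4" --pt "-0.1 8 6" --pt "-0.1 8 8" --pt "-0.1 8 9.5" --pt "-0.1 8 10.7" --pt "-0.1 8 11.7" --pt "-0.1 8 12" --pt "-0.1 8 12" --pt "-0.1 8 12" --twist '[0,0,0,0,0,0,0,0,0,0]' --grip '[0,0,0,0,0,0,0,0,0,0]'

```text
time_s: 5.7
tool_pos: [0.5151, -0.3861, 0.0679]
ee_rot: [3.137, -0.026, -0.0]
contact_force: [0.3, -0.6, 0.4]
width: 0.0535
```

```bash
python3 g.py 514.5 -386 14 -1;python3 - <<'E'
from m import *
s=viewer.snapshot('wrist'); save(s['frame'],'w3'); W=pts(s);z=W[...,2]
rect(W,(z>0.006)&(z<0.02),'board')
E
```

```text
from [ 515.1 -386.1   67.9] yaw -0.9 tilt 0.27 -> travel cm [-0.06, -0.04, 5.39] twist 0.001 F [ 0.3 -0.6  0.4] w 53.5 t 5.7 j6 1.94
board c=(498.6,-333.4) 190.4x109.1 a=89.4 z=12.4 n=16134 px=(171,203)
board c=(406.4,-244.3) 4.5x22.4 a=45.4 z=12.5 n=79 px=(106,325)
board c=(385.8,-287.0) 15.1x48.9 a=68.1 z=12.7 n=336 px=(155,345)
```

View pics/w3.png

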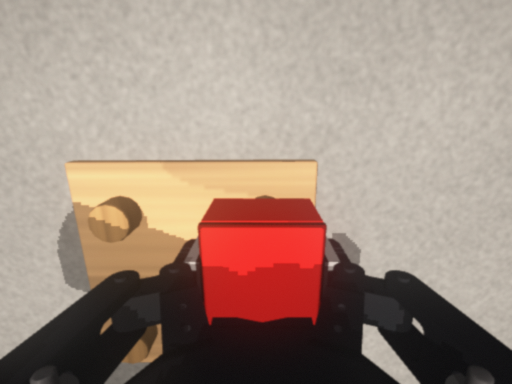

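The wrist view puts the board within 2 mm of the top-camera estimate. The peg shows behind the cap at (265,200). Lowering.

Request:
arm_command --pt "-0.1 0.1 1" --pt "-0.1 0.1 2" --pt "-0.1 0.1 3" --pt "-0.1 0.1 4" --pt "-0.1 0.1 4.6" --pt "-0.1 0.1 5" --pt "-0.1 0.1 5.3" --pt "-0.1 0.1 5.4" --pt "-0.1 0.1 5.4" --pt "-0.1 0.1 5.4" --twist '[0,0,0,0,0,0,0,0,0,0]' --grip '[0,0,0,0,0,0,0,0,0,0]'

```text
time_s: 6.58
tool_pos: [0.5145, -0.3876, 0.0146]
ee_rot: [3.136, -0.026, 0.002]
contact_force: [-0.1, 0.2, -0.2]
width: 0.0534
```

```bash
python3 g.py 514.5 -386 14 -1
```

```text
from [ 514.5 -387.6   14.6] yaw -1.0 tilt 0.31 -> travel cm [-0.01, -0.16, 0.06] twist 0.001 F [-0.1  0.2 -0.2] w 53.4 t 6.6 j6 1.94
```

Request:
arm_command --pt "0 0 0.05" --pt "0 0 0.1" --pt "0 0 0.15" --pt "0 0 0.15" --pt "0 0 0.15" --pt "0 0 0.15" --pt "0 0 0.15" --pt "0 0 0.15" --pt "0 0 0.15" --pt "0 0 0.15" --twist '[0,0,0,0,0,0,0,0,0,0]' --grip '[0,0,0,0,0,0,20,50,100,100]'

```text
time_s: 7.42
tool_pos: [0.5144, -0.3875, 0.0127]
ee_rot: [3.136, -0.026, 0.002]
contact_force: [0.3, 0.2, -0.2]
width: 0.0755
```

Request:
arm_command --pt "0 0 0" --pt "0 0 0" --pt "0 0 0" --pt "0 0 -1" --pt "0 0 -3" --pt "0 0 -6" --pt "0 0 -9" --pt "0 -2 -12" --pt "0 -6 -12" --pt "0 -10 -12" --twist '[0,0,0,0,0,0,0,0,0,0]' --grip '[100,100,100,100,100,100,100,100,100,100]'

```text
time_s: 8.25
tool_pos: [0.5172, -0.2872, 0.1355]
ee_rot: [3.135, -0.031, 0.012]
contact_force: [1.8, 1.0, -0.7]
width: 0.0856
```

```bash
python3 - <<'E'
from m import *
s=viewer.snapshot('wrist'); save(s['frame'],'w4'); W=pts(s);z=W[...,2]
f=s['frame'].astype(int); R,G,B=f[...,0],f[...,1],f[...,2]
rect(W,(z>0.006)&(z<0.02),'board')
rect(W,(z>0.045)&(z<0.06)&(R>110)&(G<60),'cap')
E
python3 g.py 562 370 180 -31.5
```

```text
board c=(537.5,-92.8) 3.0x190.0 a=83.6 z=13.2 n=1884 px=(65,160)
board c=(457.7,-332.5) 190.2x190.1 a=89.3 z=12.5 n=19949 px=(287,228)
cap c=(513.6,-386.8) 54.5x53.8 a=88.8 z=52.5 n=3007 px=(375,200)
from [ 515.8 -280.5  134.2] yaw -0.8 tilt 0.27 -> travel cm [3.7, -65.09, -4.78] twist 0.535 F [-4.3  3.4 -1.9] w 85.3 t 8.3 j6 1.78
```

View pics/w4.png

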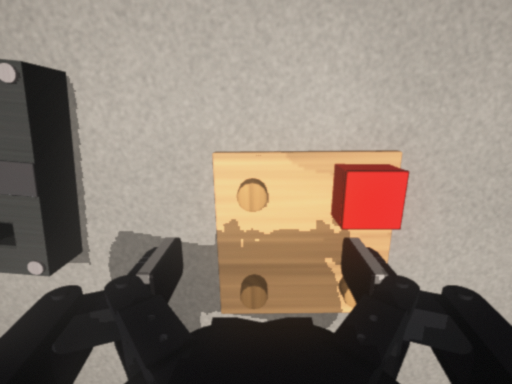

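The cap's top is at 52.5 mm (52 mm expected), so it is fully down over its peg. It sits at (370,198) in the picture and the other three pegs are free. Next is the cap at (562, 370).

Request:
arm_command --pt "0 -3 -3" --pt "0.4 -7 -5" --pt "0.8 -11 -5" --pt "1 -15 -5" --pt "1.2 -19 -5" --pt "1.4 -23 -5" --pt "1.6 -27 -5" --pt "1.8 -31 -5" --pt "2 -35 -5" --pt "2.2 -39 -5" --twist '[0.05,0.1,0.15,0.2,0.25,0.3,0.35,0.4,0.47,0.535]' --grip '[100,100,100,100,100,100,100,100,100,100]'

```text
time_s: 9.13
tool_pos: [0.543, 0.1114, 0.1841]
ee_rot: [3.021, -0.856, 0.008]
contact_force: [1.0, -0.6, 1.0]
width: 0.0852
```

```bash
python3 g.py 562 370 180 -31.5
```

```text
from [543.  111.4 184.1] yaw -31.6 tilt 0.30 -> travel cm [-11.95, -23.02, 0.34] twist -0.002 F [ 1.  -0.6  1. ] w 85.2 t 9.1 j6 0.52
```

Request:
arm_command --pt "-2 -3.8 0" --pt "-4 -7.6 0" --pt "-6 -11.5 0" --pt "-8 -15.3 0" --pt "-9.7 -18.7 0" --pt "-11.2 -21.6 0" --pt "-11.95 -23 0.3" --pt "-11.95 -23 0.3" --pt "-11.95 -23 0.3" --pt "-11.95 -23 0.3" --twist '[0,0,0,0,0,0,0,0,0,0]' --grip '[100,100,100,100,100,100,100,100,100,100]'

```text
time_s: 9.97
tool_pos: [0.5617, 0.3688, 0.1806]
ee_rot: [3.02, -0.857, 0.007]
contact_force: [-0.4, -0.4, -0.0]
width: 0.0852
```

```bash
python3 g.py 562 369.7 62 -31.5
python3 - <<'E'
from m import *
s=viewer.snapshot('wrist'); save(s['frame'],'w5'); W=pts(s);z=W[...,2]
f=s['frame'].astype(int); R,G,B=f[...,0],f[...,1],f[...,2]
rect(W,(z>0.095)&(z<0.11)&(R>110)&(G<70)&(B<70),'cap')
rect(W,(z>0.09)&(z<0.1)&~((R>110)&(G<70)&(B<70)),'stake')
rect(W,(z>0.045)&(z<0.055),'rack')
E
```

```text
from [561.7 368.8 180.6] yaw -31.7 tilt 0.30 -> travel cm [-0.08, -0.1, 11.85] twist -0.003 F [-0.4 -0.4 -0. ] w 85.2 t 10.0 j6 0.19
cap c=(561.3,368.6) 53.8x55.1 a=58.7 z=102.4 n=3197 px=(265,201)
cap c=(576.8,390.1) 1.4x21.4 a=60.5 z=102.0 n=32 px=(231,198)
cap c=(454.6,392.5) 55.5x55.0 a=36.7 z=102.4 n=2476 px=(297,297)
stake c=(539.3,262.2) 38.5x37.6 a=66.5 z=96.4 n=1667 px=(380,156)
stake c=(434.3,283.5) 37.4x40.5 a=89.1 z=96.4 n=1378 px=(407,258)
rack c=(579.2,94.1) 3.7x21.9 a=78.5 z=46.6 n=91 px=(509,10)
rack c=(700.4,282.5) 6.5x3.5 a=49.4 z=49.0 n=43 px=(261,7)
rack c=(497.0,326.3) 191.3x190.2 a=79.2 z=50.5 n=16471 px=(328,193)
```

View pics/w5.png

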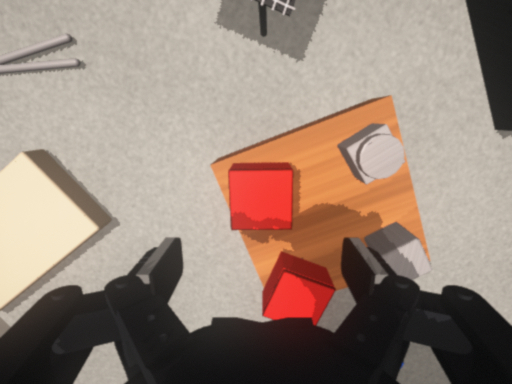

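The first stake is now bare, with a round face at (380,157). The target cap is at (262,196). Descending on it.

Request:
arm_command --pt "0 0 2" --pt "0 0 4" --pt "0 0 6" --pt "0 0 8" --pt "0 0 10" --pt "0 0 11.3" --pt "0 0 11.85" --pt "0 0 11.85" --pt "0 0 11.85" --pt "0 0 11.85" --twist '[0,0,0,0,0,0,0,0,0,0]' --grip '[100,100,100,100,100,100,100,100,100,0]'

```text
time_s: 10.85
tool_pos: [0.5633, 0.3683, 0.064]
ee_rot: [-3.021, 0.859, -0.01]
contact_force: [-0.4, -0.2, -0.4]
width: 0.0757
```

Request:
arm_command --pt "0 0 0" --pt "0 0 0" --pt "0 0 0" --pt "0 0 0" --pt "0 0 0" --pt "0 0 0" --pt "0 0 0" --pt "0 0 0" --pt "0 0 0" --pt "0 0 0" --twist '[0,0,0,0,0,0,0,0,0,0]' --grip '[0,0,0,0,0,0,0,0,0,0]'

```text
time_s: 11.68
tool_pos: [0.5641, 0.3687, 0.0659]
ee_rot: [-3.02, 0.857, -0.013]
contact_force: [-0.8, -0.6, 6.2]
width: 0.0532
```

```bash
python3 g.py 550 320 185 -1
```

```text
from [564.1 368.7  65.9] yaw -31.7 tilt 0.50 -> travel cm [1.45, 4.83, -11.92] twist -0.535 F [-0.8 -0.6  6.2] w 53.2 t 11.7 j6 0.19
```

Request:
arm_command --pt "0 0 -1" --pt "0 0 -2.5" --pt "0 0 -4.5" --pt "0 0 -7" --pt "0 0 -9.5" --pt "0.7 2 -11" --pt "1.5 4.8 -12" --pt "2.5 8 -12" --pt "3.5 11 -12" --pt "4.5 14 -12" --twist '[0,0,0,0,0,-0.1,-0.2,-0.3,-0.4,-0.5]' --grip '[0,0,0,0,0,0,0,0,0,0]'

```text
time_s: 12.52
tool_pos: [0.527, 0.2248, 0.1862]
ee_rot: [-3.14, 0.075, -0.014]
contact_force: [0.0, 0.4, -1.2]
width: 0.0537
```

```bash
python3 g.py 460 -150 185 -1; python3 g.py 403 -387 80 -1
```

```text
from [527.  224.8 186.2] yaw -2.7 tilt 0.53 -> travel cm [-4.91, 37.76, 0.04] twist -0.030 F [ 0.   0.4 -1.2] w 53.7 t 12.5 j6 0.83
from [527.  224.8 186.2] yaw -2.7 tilt 0.53 -> travel cm [-9.57, 61.71, 10.47] twist -0.030 F [ 0.   0.4 -1.2] w 53.7 t 12.5 j6 0.83
```

Request:
arm_command --pt "-0.5 4 0" --pt "-1 8 0" --pt "-1.5 12 0" --pt "-2 16 0" --pt "-2.6 20 0" --pt "-3.1 24 0" --pt "-3.6 28 0" --pt "-4.1 32 0" --pt "-4.6 36 0" --pt "-5 39 0" --twist '[-0.03,-0.03,-0.03,-0.03,-0.03,-0.03,-0.03,-0.03,-0.03,-0.03]' --grip '[0,0,0,0,0,0,0,0,0,0]'

```text
time_s: 13.35
tool_pos: [0.4575, -0.1646, 0.186]
ee_rot: [-3.141, 0.029, -0.016]
contact_force: [0.4, -0.2, 0.1]
width: 0.0536
```

```bash
python3 - <<'E'
from m import *
s=viewer.snapshot('top'); save(s['frame'],'t3'); W=pts(s);z=W[...,2]
rect(W,(z>0.006)&(z<0.02)&(W[...,1]<-.2)&(W[...,1]>-.55)&(W[...,0]<.65),'board')
E
python3 g.py 403 -387 75 -1
```

```text
board c=(533.1,-331.2) 187.6x43.1 a=89.3 z=11.5 n=488 px=(361,209)
board c=(424.6,-330.2) 121.8x193.7 a=1.2 z=11.7 n=835 px=(384,255)
from [ 456.7 -167.5  185.8] yaw -1.3 tilt 0.50 -> travel cm [-4.98, 22.06, 11.03] twist -0.005 F [-0.  -3.3  0.5] w 53.2 t 13.4 j6 1.57
```

View pics/t3.png

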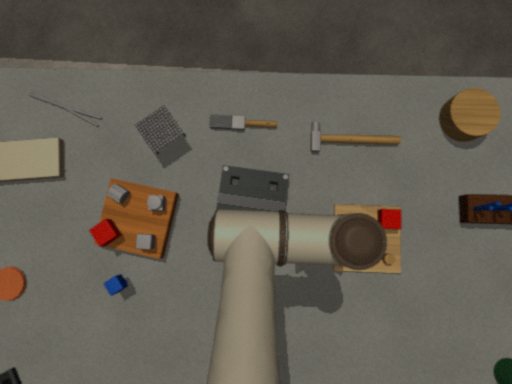

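The board is unmoved. Its cap shows at (390,218) and the target peg at (389,259).

Request:
arm_command --pt "-0.7 3.5 0" --pt "-1.5 7 0" --pt "-2.3 10.5 0" --pt "-3.2 14 1" --pt "-4 17.5 2" --pt "-4.7 20.5 4" --pt "-5 22 6" --pt "-5 22 8" --pt "-5 22 10" --pt "-5 22 11" --twist '[0,0,0,0,0,0,0,0,0,0]' --grip '[0,0,0,0,0,0,0,0,0,0]'

```text
time_s: 14.23
tool_pos: [0.4013, -0.3859, 0.0731]
ee_rot: [-3.139, 0.037, -0.009]
contact_force: [-0.3, -0.5, -2.0]
width: 0.0533
```

```bash
python3 g.py 403 -387 15 -1;python3 - <<'E'
from m import *
s=viewer.snapshot('wrist'); save(s['frame'],'w6'); W=pts(s);z=W[...,2]
rect(W,(z>0.006)&(z<0.02),'board')
E
```

```text
from [ 401.3 -385.9   73.1] yaw -1.4 tilt 0.34 -> travel cm [0.14, 0.12, 5.81] twist -0.006 F [-0.3 -0.5 -2. ] w 53.3 t 14.2 j6 2.03
board c=(454.7,-332.7) 190.3x184.2 a=89.2 z=12.4 n=44377 px=(172,122)
```

View pics/w6.png

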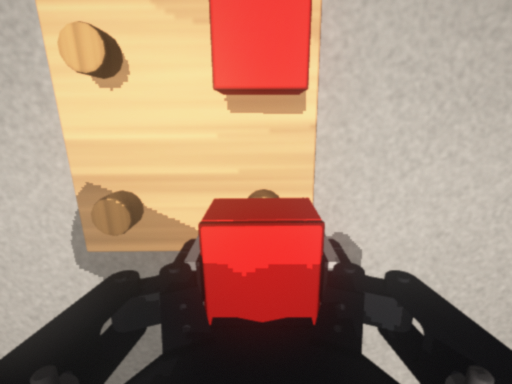

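Request:
arm_command --pt "0.14 0.1 1" --pt "0.14 0.1 2" --pt "0.14 0.1 3" --pt "0.14 0.1 4" --pt "0.14 0.1 4.8" --pt "0.14 0.1 5.3" --pt "0.14 0.1 5.6" --pt "0.14 0.1 5.8" --pt "0.14 0.1 5.8" --pt "0.14 0.1 5.8" --twist '[0,0,0,0,0,0,0,0,0,0]' --grip '[0,0,0,0,0,0,0,0,0,0]'

```text
time_s: 15.12
tool_pos: [0.4022, -0.3859, 0.0159]
ee_rot: [-3.138, 0.036, -0.005]
contact_force: [-3.7, 3.9, 10.5]
width: 0.0535
```

```bash
python3 g.py 403 -387 15 -1
```

```text
from [ 402.2 -385.9   15.9] yaw -1.3 tilt 0.26 -> travel cm [0.08, 0.11, 0.09] twist -0.005 F [-3.7  3.9 10.5] w 53.5 t 15.1 j6 2.03
```

Contact at the expected height (TCP 15.9 mm). Releasing.

Request:
arm_command --pt "0 0 0" --pt "0 0 0" --pt "0 0 0" --pt "0 0 0" --pt "0 0 0" --pt "0 0 0" --pt "0 0 0" --pt "0 0 -0.5" --pt "0 0 -2" --pt "0 0 -4" --twist '[0,0,0,0,0,0,0,0,0,0]' --grip '[30,60,100,100,100,100,100,100,100,100]'

```text
time_s: 15.95
tool_pos: [0.401, -0.3854, 0.0551]
ee_rot: [-3.136, 0.036, 0.001]
contact_force: [0.3, -0.1, 1.2]
width: 0.0853
```

Request:
arm_command --pt "0 0 -2" --pt "0 0 -5" --pt "0 0 -9" --pt "0 -3 -12" --pt "0 -7 -12" --pt "0 -11 -12" --pt "0.5 -15 -12" --pt "0.7 -19 -12" --pt "0.9 -23 -12" --pt "1 -27 -12" --twist '[0,0,0,0,0,0,0,0,0,0]' --grip '[100,100,100,100,100,100,100,100,100,100]'

```text
time_s: 16.78
tool_pos: [0.417, -0.1146, 0.1771]
ee_rot: [-3.136, 0.036, -0.001]
contact_force: [1.2, 0.4, -0.6]
width: 0.0855
```

```bash
python3 - <<'E'
from m import *
s=viewer.snapshot('top'); save(s['frame'],'t4'); W=pts(s);z=W[...,2]
f=s['frame'].astype(int); R,G,B=f[...,0],f[...,1],f[...,2]
rect(W,(z>0.006)&(z<0.02)&(W[...,1]<-.2)&(W[...,1]>-.55)&(W[...,0]<.65),'board')
rect(W,(z>0.04)&(z<0.07)&(R>110)&(G<60)&(W[...,1]<-.2),'cap')
E
python3 g.py 454.8 393.5 180 -54
```

```text
board c=(459.6,-331.4) 191.2x190.1 a=89.3 z=11.6 n=2953 px=(365,236)
cap c=(514.9,-386.3) 52.8x53.2 a=89.6 z=51.6 n=365 px=(391,219)
cap c=(402.0,-384.6) 51.2x54.2 a=89.8 z=51.6 n=383 px=(391,260)
from [ 417.6 -109.7  177.3] yaw -1.0 tilt 0.41 -> travel cm [2.88, -50.37, 0.08] twist -0.645 F [-2.5  3.  -0.9] w 85.4 t 16.8 j6 1.44
```

Both caps are down, with tops at 51.6 mm. Now the third cap, at (455, 393).

Request:
arm_command --pt "0.2 -4 0" --pt "0.5 -8 0" --pt "0.7 -12 0" --pt "1 -16 0" --pt "1.2 -20 0" --pt "1.4 -24 0" --pt "1.6 -28 0" --pt "1.8 -32 0" --pt "2 -36 0" --pt "2.2 -40 0" --twist '[-0.06,-0.12,-0.18,-0.24,-0.3,-0.36,-0.43,-0.5,-0.57,-0.645]' --grip '[100,100,100,100,100,100,100,100,100,100]'

```text
time_s: 17.67
tool_pos: [0.4459, 0.2918, 0.1806]
ee_rot: [-2.98, -0.975, -0.007]
contact_force: [1.2, -0.4, -1.1]
width: 0.0855
```

```bash
python3 g.py 454.8 393.5 180 36
```

```text
from [445.9 291.8 180.6] yaw 36.2 tilt 0.44 -> travel cm [6.72, -7.68, 0.14] twist 0.004 F [ 1.2 -0.4 -1.1] w 85.5 t 17.7 j6 1.32
```

Request:
arm_command --pt "2 -2.3 0" --pt "4 -4.6 0" --pt "6 -6.9 0" --pt "6.7 -7.7 0.1" --pt "6.7 -7.7 0.1" --pt "6.7 -7.7 0.1" --pt "6.7 -7.7 0.1" --pt "6.7 -7.7 0.1" --pt "6.7 -7.7 0.1" --pt "6.7 -7.7 0.1" --twist '[0,0,0,0,0,0,0,0,0,0]' --grip '[100,100,100,100,100,100,100,100,100,100]'

```text
time_s: 18.5
tool_pos: [0.4546, 0.3927, 0.1808]
ee_rot: [-2.98, -0.974, -0.008]
contact_force: [-0.2, 0.6, 1.5]
width: 0.0853
```

```bash
python3 - <<'E'
from m import *
s=viewer.snapshot('wrist'); save(s['frame'],'w7'); W=pts(s);z=W[...,2]
f=s['frame'].astype(int); R,G,B=f[...,0],f[...,1],f[...,2]
rect(W,(z>0.095)&(z<0.11)&(R>110)&(G<70)&(B<70),'cap')
rect(W,(z>0.08)&(z<0.1)&~((R>110)&(G<70)&(B<70)),'stake')
E
python3 g.py 454.8 393.5 62 36
```

```text
cap c=(454.3,392.8) 55.0x54.1 a=36.4 z=102.4 n=3676 px=(263,199)
stake c=(561.6,369.0) 40.1x40.1 a=59.8 z=94.2 n=2379 px=(359,113)
stake c=(538.7,262.6) 40.2x41.4 a=1.1 z=95.8 n=2056 px=(429,204)
stake c=(433.5,285.7) 40.0x39.7 a=88.5 z=96.1 n=1232 px=(330,274)
stake c=(315.5,362.8) 39.4x39.9 a=34.9 z=86.4 n=1056 px=(207,309)
from [454.6 392.8 180.8] yaw 36.2 tilt 0.46 -> travel cm [-0.03, 0.01, 11.88] twist 0.003 F [-0.2  0.5  0.1] w 85.5 t 18.6 j6 1.22
```

View pics/w7.png

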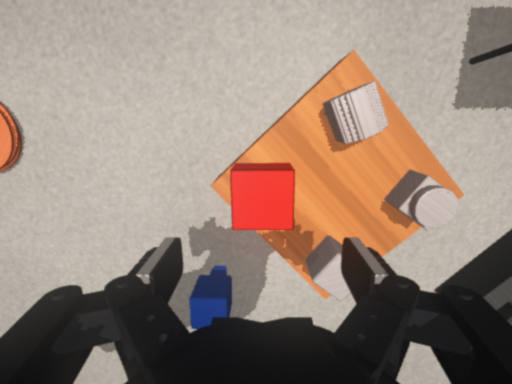

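The third cap is centred at (263,197). The blue look-alike at (211,298) is well clear of it. Descending.

Request:
arm_command --pt "0 0 2" --pt "0 0 4" --pt "0 0 6" --pt "0 0 8" --pt "0 0 10" --pt "0 0 11.3" --pt "0 0 11.9" --pt "0 0 11.9" --pt "0 0 11.9" --pt "0 0 11.9" --twist '[0,0,0,0,0,0,0,0,0,0]' --grip '[100,100,100,100,100,100,100,100,100,0]'

```text
time_s: 19.38
tool_pos: [0.4555, 0.3944, 0.063]
ee_rot: [-2.979, -0.974, -0.011]
contact_force: [0.4, 0.4, -0.4]
width: 0.0755
```

Request:
arm_command --pt "0 0 0" --pt "0 0 0" --pt "0 0 0" --pt "0 0 0" --pt "0 0 0" --pt "0 0 0" --pt "0 0 0" --pt "0 0 0" --pt "0 0 0" --pt "0 0 0" --twist '[0,0,0,0,0,0,0,0,0,0]' --grip '[0,0,0,0,0,0,0,0,0,0]'

```text
time_s: 20.22
tool_pos: [0.4563, 0.3951, 0.0647]
ee_rot: [-2.978, -0.974, -0.015]
contact_force: [-1.3, -0.5, 6.3]
width: 0.0535
```

```bash
python3 g.py 500 200 185 -1
```

```text
from [456.3 395.1  64.7] yaw 36.2 tilt 0.74 -> travel cm [-7.86, 18.26, -12.22] twist 0.650 F [-1.3 -0.5  6.3] w 53.5 t 20.2 j6 1.22
```

Request:
arm_command --pt "0 0 -1" --pt "0 0 -2.5" --pt "0 0 -4.5" --pt "0 0 -7" --pt "0 0 -9.5" --pt "-0.4 1 -12" --pt "-1.5 3.5 -12.2" --pt "-3 7 -12.2" --pt "-4.5 10.5 -12.2" --pt "-6 14 -12.2" --twist '[0,0,0,0,0,0.1,0.2,0.3,0.4,0.5]' --grip '[0,0,0,0,0,0,0,0,0,0]'

```text
time_s: 21.05
tool_pos: [0.4896, 0.244, 0.1858]
ee_rot: [-3.124, -0.201, -0.011]
contact_force: [0.8, 0.2, -0.9]
width: 0.0532
```

```bash
python3 g.py 500 -140 185 -1
```

```text
from [489.6 244.  185.8] yaw 7.4 tilt 0.78 -> travel cm [-3.88, 38.22, -0.37] twist 0.146 F [ 0.8  0.2 -0.9] w 53.2 t 21.1 j6 0.95
```

Request:
arm_command --pt "-0.4 4 0" --pt "-0.8 8 0" --pt "-1.2 12 0" --pt "-1.6 16 0" --pt "-2 20 0" --pt "-2.4 24 0" --pt "-2.8 28 0" --pt "-3.2 32 -0.2" --pt "-3.5 35 -0.2" --pt "-3.8 38 -0.4" --twist '[0.05,0.1,0.146,0.146,0.146,0.146,0.146,0.146,0.146,0.146]' --grip '[0,0,0,0,0,0,0,0,0,0]'

```text
time_s: 21.88
tool_pos: [0.4997, -0.1396, 0.1856]
ee_rot: [-3.129, 0.029, -0.01]
contact_force: [0.4, 0.1, -0.6]
width: 0.0532
```

```bash
python3 g.py 514.5 -277 75 -1
python3 - <<'E'
from m import *
s=viewer.snapshot('wrist'); save(s['frame'],'w8'); W=pts(s);z=W[...,2]
f=s['frame'].astype(int); R,G,B=f[...,0],f[...,1],f[...,2]
rect(W,(z>0.006)&(z<0.02)&(W[...,1]<-.15),'board')
rect(W,(z>0.045)&(z<0.07)&(R>110)&(G<60)&(B<70),'cap')
E
```

```text
from [ 499.7 -139.6  185.6] yaw -1.1 tilt 0.79 -> travel cm [1.67, 13.84, 10.9] twist -0.001 F [ 0.4  0.1 -0.6] w 53.2 t 21.9 j6 1.53
board c=(458.0,-332.3) 190.2x188.9 a=89.3 z=12.6 n=16177 px=(410,196)
cap c=(519.9,-363.5) 26.2x60.2 a=60.7 z=50.5 n=369 px=(478,163)
cap c=(413.7,-371.7) 38.8x72.8 a=44.7 z=50.6 n=430 px=(466,255)
```

View pics/w8.png

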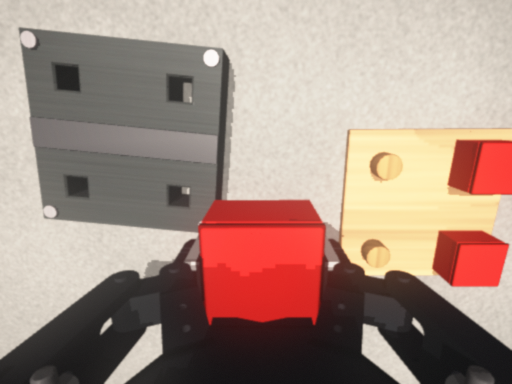

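The board is unchanged. The free peg nearest the robot's left is at (388,166) in the picture, world about (514, -277).

Request:
arm_command --pt "0.5 4 0" --pt "0.9 8 1" --pt "1.3 11 2" --pt "1.7 13.8 4" --pt "1.7 13.8 6" --pt "1.7 13.8 8" --pt "1.7 13.8 10" --pt "1.7 13.8 10.9" --pt "1.7 13.8 10.9" --pt "1.7 13.8 10.9" --twist '[0,0,0,0,0,0,0,0,0,0]' --grip '[0,0,0,0,0,0,0,0,0,0]'

```text
time_s: 22.77
tool_pos: [0.5152, -0.2803, 0.076]
ee_rot: [-3.131, 0.033, -0.01]
contact_force: [-0.2, -1.3, 0.3]
width: 0.0533
```

```bash
python3 g.py 514.2 -277.3 14.5 -1
```

```text
from [ 515.2 -280.3   76. ] yaw -1.2 tilt 0.70 -> travel cm [-0.14, -0.23, 6.15] twist -0.003 F [-0.2 -1.3  0.3] w 53.3 t 22.8 j6 1.79
```

Request:
arm_command --pt "-0.1 -0.2 1" --pt "-0.1 -0.2 2.2" --pt "-0.1 -0.2 3.4" --pt "-0.1 -0.2 4.5" --pt "-0.1 -0.2 5.2" --pt "-0.1 -0.2 5.7" --pt "-0.1 -0.2 6" --pt "-0.1 -0.2 6.2" --pt "-0.1 -0.2 6.2" --pt "-0.1 -0.2 6.2" --twist '[0,0,0,0,0,0,0,0,0,0]' --grip '[0,0,0,0,0,0,0,0,0,0]'

```text
time_s: 23.6
tool_pos: [0.5151, -0.2777, 0.0149]
ee_rot: [-3.131, 0.032, -0.012]
contact_force: [-0.7, 0.6, 2.9]
width: 0.0534
```

```bash
python3 g.py 514.2 -277.3 14.5 -1
```

```text
from [ 515.1 -277.7   14.9] yaw -1.2 tilt 0.72 -> travel cm [-0.09, -0.04, 0.04] twist -0.003 F [-0.7  0.6  2.9] w 53.4 t 23.6 j6 1.79
```

Contact at the expected height. Releasing and retreating toward the rack.

Request:
arm_command --pt "0 0 0.05" --pt "0 0 0.05" --pt "0 0 0.05" --pt "0 0 0.05" --pt "0 0 0.05" --pt "0 0 0.05" --pt "0 0 0.05" --pt "0 0 -0.5" --pt "0 0 -2" --pt "0 0 -4" --twist '[0,0,0,0,0,0,0,0,0,0]' --grip '[0,30,60,100,100,100,100,100,100,100]'

```text
time_s: 24.43
tool_pos: [0.5136, -0.2778, 0.054]
ee_rot: [-3.13, 0.033, -0.006]
contact_force: [-0.2, -0.3, -0.8]
width: 0.0853
```

Request:
arm_command --pt "0 0 -2" --pt "0 0 -5" --pt "0 0 -9" --pt "0 -3 -12" --pt "0 -7 -13" --pt "0 -11 -14" --pt "0 -15 -14" --pt "0 -19 -14" --pt "0 -23 -14" --pt "0 -27 -14" --twist '[0,0,0,0,0,0,0,0,0,0]' --grip '[100,100,100,100,100,100,100,100,100,100]'

```text
time_s: 25.27
tool_pos: [0.5182, -0.0076, 0.1977]
ee_rot: [-3.13, 0.033, -0.008]
contact_force: [1.7, 0.7, -0.2]
width: 0.0854
```

```bash
python3 - <<'E'
from m import *
s=viewer.snapshot('top'); save(s['frame'],'t5'); W=pts(s);z=W[...,2]
f=s['frame'].astype(int); R,G,B=f[...,0],f[...,1],f[...,2]
rect(W,(z>0.006)&(z<0.02)&(W[...,1]<-.2)&(W[...,1]>-.55)&(W[...,0]<.65),'board')
rect(W,(z>0.04)&(z<0.07)&(R>110)&(G<60)&(W[...,1]<-.2),'cap')
rect(W,(z>0.08)&(z<0.11)&(W[...,1]>0.15)&(W[...,0]<.63),'stake')
rect(W,(z>0.04)&(z<0.055)&(W[...,1]>-.15)&(W[...,0]<.7),'50')
s=viewer.snapshot('wrist'); save(s['frame'],'w9'); W=pts(s);z=W[...,2];np.savez('pics/w9.npz',**s)
f=s['frame'].astype(int); R,G,B=f[...,0],f[...,1],f[...,2]
rect(W,(z>0.04)&(z<0.055),'w50')
E
python3 g.py 538.9 262.6 170 1.1
```

```text
board c=(459.6,-330.8) 191.5x190.2 a=89.3 z=11.5 n=3011 px=(363,240)
cap c=(514.1,-276.1) 51.1x52.6 a=89.8 z=51.8 n=360 px=(351,218)
cap c=(514.9,-386.3) 52.9x52.4 a=0.9 z=51.5 n=367 px=(391,219)
cap c=(402.0,-385.0) 50.7x54.6 a=89.6 z=51.2 n=382 px=(391,260)
stake c=(563.4,369.8) 41.4x39.9 a=60.2 z=91.4 n=231 px=(116,192)
stake c=(553.8,263.9) 12.6x38.5 a=1.4 z=94.5 n=41 px=(153,196)
stake c=(455.3,392.7) 40.3x40.0 a=35.4 z=91.2 n=199 px=(104,232)
stake c=(316.4,362.6) 40.1x40.8 a=34.9 z=85.5 n=237 px=(113,285)
50 c=(627.5,54.0) 71.2x47.4 a=83.6 z=49.9 n=233 px=(230,172)
50 c=(602.5,-89.8) 93.4x42.1 a=23.3 z=49.9 n=191 px=(283,182)
50 c=(570.4,349.0) 115.1x238.5 a=26.9 z=49.7 n=1014 px=(127,198)
50 c=(490.2,-9.8) 151.0x73.9 a=83.4 z=49.7 n=619 px=(262,230)
50 c=(432.5,401.5) 70.5x32.4 a=78.8 z=49.8 n=146 px=(104,242)
50 c=(327.0,346.7) 39.0x3.0 a=32.6 z=49.7 n=26 px=(123,280)
w50 c=(548.2,1.6) 190.7x190.5 a=83.5 z=50.6 n=29679 px=(260,145)
w50 c=(486.0,269.8) 77.5x191.0 a=79.1 z=50.3 n=7248 px=(40,203)
w50 c=(512.7,-264.1) 31.2x54.5 a=89.9 z=52.1 n=1501 px=(496,185)
w50 c=(329.9,349.1) 21.5x5.1 a=36.6 z=47.6 n=128 px=(4,324)
from [519.   -4.9 197.8] yaw -0.8 tilt 0.75 -> travel cm [1.6, -26.74, 3.11] twist -0.033 F [-0.4 -0.2 -0.7] w 85.4 t 25.4 j6 1.26
```

View pics/t5.png

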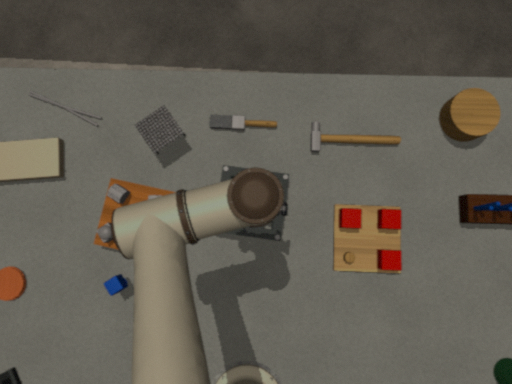

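View pics/w9.png

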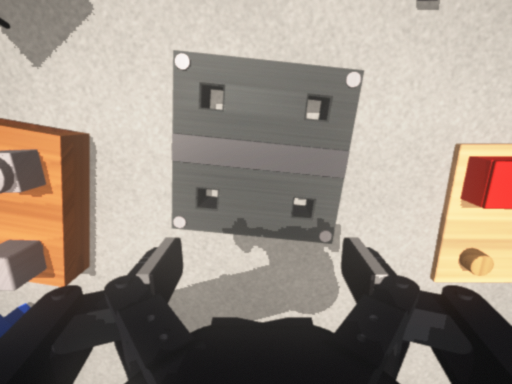

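All three caps are on pegs with tops at about 51.5 mm, at (350,218), (390,219) and (390,260). Stakes next. First I'll get a third estimate of the plate from the scene camera.

Request:
arm_command --pt "0.3 -4 0" --pt "0.6 -8 0" --pt "0.8 -12 0" --pt "1 -16 0" --pt "1.2 -20 0" --pt "1.4 -23.5 0.5" --pt "1.6 -26 1.5" --pt "1.6 -26.7 2.5" --pt "1.6 -26.7 3.1" --pt "1.6 -26.7 3.1" --twist '[-0.033,-0.033,-0.033,-0.033,-0.033,-0.033,-0.033,-0.033,-0.033,-0.033]' --grip '[100,100,100,100,100,100,100,100,100,100]'

```text
time_s: 26.2
tool_pos: [0.5378, 0.2609, 0.1681]
ee_rot: [-3.132, -0.029, -0.003]
contact_force: [1.0, -0.7, -0.0]
width: 0.0853
```

```bash
python3 - <<'E'
from m import *
for c in ['scene','top','wrist']:
    s=viewer.snapshot(c); W=pts(s);z=W[...,2]; f=s['frame'].astype(int);R,G,B=f[...,0],f[...,1],f[...,2]
    reg=(W[...,1]>-.15)&(W[...,1]<.15)&(W[...,0]<.68)&(W[...,0]>.4)
    save(s['frame'],c+'5')
    rect(W,(np.abs(z-.05)<0.004)&reg,c+'plate')
    rect(W,(z>0.075)&(z<0.11)&(W[...,1]>0.15)&(W[...,0]<.63)&(W[...,0]>.38),c+'stake')
    rect(W,(z>0.006)&(z<0.02)&(W[...,1]<-.2)&(W[...,1]>-.55)&(W[...,0]<.65)&(W[...,0]>.3),c+'board')
E
python3 g.py 538.9 262.7 50 1.1
```

```text
sceneplate c=(551.0,2.5) 192.4x194.9 a=83.3 z=49.5 n=2484 px=(259,208)
scenestake c=(460.1,390.1) 38.8x46.4 a=36.4 z=86.5 n=97 px=(340,149)
scenestake c=(437.8,283.5) 43.2x44.2 a=86.8 z=92.1 n=143 px=(312,153)
scenestake c=(566.2,367.3) 38.9x41.9 a=62.3 z=87.1 n=121 px=(357,164)
scenestake c=(543.4,261.5) 39.7x44.6 a=0.7 z=89.5 n=150 px=(327,169)
sceneboard c=(461.4,-332.0) 190.1x195.0 a=89.2 z=11.8 n=1926 px=(139,242)
topplate c=(550.3,2.9) 190.0x190.4 a=83.5 z=50.0 n=4088 px=(251,203)
topstake c=(529.2,262.0) 15.7x38.5 a=2.2 z=93.6 n=85 px=(155,207)
topstake c=(456.0,392.7) 40.7x40.5 a=34.7 z=90.1 n=237 px=(106,232)
topstake c=(433.9,285.5) 39.7x41.7 a=1.1 z=95.4 n=250 px=(144,241)
topboard c=(459.6,-331.1) 190.8x190.1 a=89.3 z=11.6 n=2994 px=(363,240)
wristplate c=(552.2,36.9) 121.9x190.8 a=83.7 z=50.7 n=14960 px=(469,179)
wriststake c=(562.4,368.7) 40.6x40.4 a=60.2 z=91.5 n=2433 px=(139,167)
wriststake c=(539.4,262.4) 39.5x39.9 a=1.2 z=96.1 n=2039 px=(261,196)
wriststake c=(464.9,399.0) 14.8x40.9 a=36.3 z=87.5 n=655 px=(121,265)
wriststake c=(435.8,284.8) 40.2x37.0 a=87.6 z=96.1 n=1733 px=(236,297)
from [539.2 260.7 170.6] yaw 1.0 tilt 0.76 -> travel cm [-0.1, -0.06, 12.06] twist -0.002 F [ 0.  -0.1  1. ] w 85.4 t 26.4 j6 0.87
```

View pics/wrist5.png

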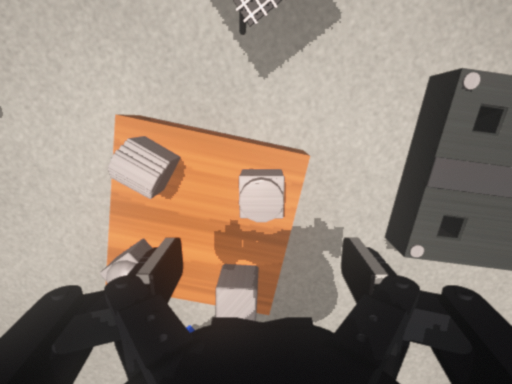

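Plate estimates: top (550.4, 3.0), scene (551.0, 2.5), wrist (548.2, 1.6). I'll use (550, 2.5), yaw -6.6°. The round stake is centred at (262,197); descending on it.

Request:
arm_command --pt "0 -0.15 2" --pt "0 -0.15 4" --pt "0 -0.15 6" --pt "0 -0.15 8" --pt "0 -0.15 10" --pt "0 -0.15 11.3" --pt "0 -0.15 11.9" --pt "0 -0.15 12" --pt "0 -0.15 12" --pt "0 -0.15 12" --twist '[0,0,0,0,0,0,0,0,0,0]' --grip '[100,100,100,100,100,100,100,100,100,100]'

```text
time_s: 27.18
tool_pos: [0.5408, 0.2638, 0.0521]
ee_rot: [-3.128, -0.027, -0.013]
contact_force: [1.0, 0.2, -0.4]
width: 0.0854
```

```bash
python3 g.py 539.2 262.7 50 1.1
```

```text
from [540.8 263.8  52.1] yaw 1.0 tilt 0.89 -> travel cm [-0.16, 0.11, 0.2] twist -0.002 F [ 1.   0.2 -0.4] w 85.4 t 27.2 j6 0.87
```

Request:
arm_command --pt "-0.15 0.05 0.1" --pt "-0.15 0.05 0.2" --pt "-0.15 0.05 0.2" --pt "-0.15 0.05 0.2" --pt "-0.15 0.05 0.2" --pt "-0.15 0.05 0.2" --pt "-0.15 0.05 0.2" --pt "-0.15 0.05 0.2" --pt "-0.15 0.05 0.2" --pt "-0.15 0.05 0.2" --twist '[0,0,0,0,0,0,0,0,0,0]' --grip '[100,100,0,0,0,0,0,0,0,0]'

```text
time_s: 28.02
tool_pos: [0.5395, 0.2633, 0.0505]
ee_rot: [-3.128, -0.027, -0.014]
contact_force: [-0.3, -0.8, 5.2]
width: 0.0394
```

```bash
sed -i "s/'F',np/'dn',np.round(np.degrees(R[:,2])[:2],2),'dt',np.round(np.degrees(R[2,:2]),2),'F',np/" g.py; python3 g.py 539.2 262.7 50 1.1
```

```text
from [539.5 263.3  50.5] yaw 1.0 tilt 0.90 -> travel cm [-0.03, 0.06, 0.05] twist -0.002 dn [0.49 0.75] dt [ 0.5  -0.74] F [-0.3 -0.8  5.2] w 39.4 t 28.0 j6 0.87
```

Gripped, width 39.4 mm. Lifting, then to the far right hole.

Request:
arm_command --pt "0 0 -0.7" --pt "0 0 -1.8" --pt "0 0 -3.2" --pt "0 0 -5" --pt "0 0 -7" --pt "0 0 -9" --pt "0 0 -11" --pt "0 0 -12.5" --pt "0 0 -13" --pt "0 0 -13" --twist '[0,0,0,0,0,0,0,0,0,0]' --grip '[0,0,0,0,0,0,0,0,0,0]'

```text
time_s: 28.85
tool_pos: [0.5382, 0.2619, 0.1814]
ee_rot: [-3.127, -0.027, -0.015]
contact_force: [0.3, -0.2, -7.6]
width: 0.039
```

```bash
python3 g.py 598.3 -58.5 150 -6.6;  python3 - <<'E'
from h import *
s=viewer.snapshot('wrist'); save(s['frame'],'w10')
E
```

```text
from [538.2 261.9 181.4] yaw 1.0 tilt 1.01 -> travel cm [5.43, 32.18, 2.73] twist 0.132 dn [0.54 0.85] dt [ 0.56 -0.84] F [ 0.3 -0.2 -7.6] w 39.0 t 28.9 j6 0.87
```

View pics/w10.png

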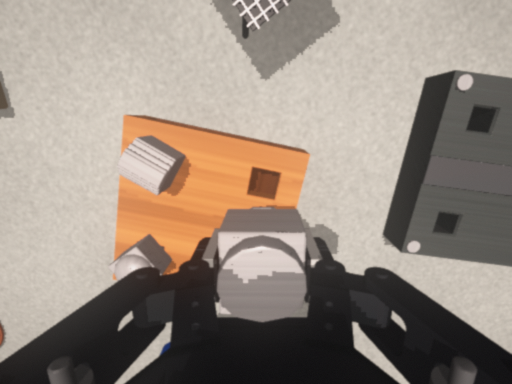

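The round stake hangs in the grip at (262,265), and its rack opening at (263,183) is free.

Request:
arm_command --pt "0.7 3.5 0" --pt "1.3 7.5 0" --pt "2 11.5 0" --pt "2.7 15.5 0" --pt "3.4 19.5 0" --pt "4 23.5 0" --pt "4.6 27 1" --pt "5.1 30 2" --pt "5.4 31.8 3" --pt "5.4 32.2 3.5" --twist '[0.03,0.06,0.09,0.12,0.132,0.132,0.132,0.132,0.132,0.132]' --grip '[0,0,0,0,0,0,0,0,0,0]'

```text
time_s: 29.73
tool_pos: [0.5952, -0.0624, 0.1371]
ee_rot: [-3.123, 0.188, 0.001]
contact_force: [-0.7, 0.1, -6.9]
width: 0.039
```

```bash
python3 g.py 598.3 -58.5 100 -6.6
```

```text
from [595.2 -62.4 137.1] yaw -6.9 tilt 0.74 -> travel cm [0.26, -0.38, 3.72] twist -0.005 dn [0.01 0.74] dt [-0.07 -0.73] F [-0.7  0.1 -6.9] w 39.0 t 29.7 j6 1.30
```

Request:
arm_command --pt "0.26 -0.38 0.5" --pt "0.26 -0.38 1" --pt "0.26 -0.38 1.8" --pt "0.26 -0.38 2.6" --pt "0.26 -0.38 3.2" --pt "0.26 -0.38 3.7" --pt "0.26 -0.38 3.7" --pt "0.26 -0.38 3.7" --pt "0.26 -0.38 3.7" --pt "0.26 -0.38 3.7" --twist '[-0.005,-0.005,-0.005,-0.005,-0.005,-0.005,-0.005,-0.005,-0.005,-0.005]' --grip '[0,0,0,0,0,0,0,0,0,0]'

```text
time_s: 30.57
tool_pos: [0.5987, -0.0584, 0.1008]
ee_rot: [-3.123, 0.18, -0.001]
contact_force: [-0.3, -0.5, -5.7]
width: 0.0392
```

```bash
python3 g.py 598.3 -58.5 80 -6.6
python3 - <<'E'
from m import *
for c in ['wrist','scene']:
    s=viewer.snapshot(c); W=pts(s);z=W[...,2]; 
    reg=(W[...,1]>-.15)&(W[...,1]<.15)&(W[...,0]<.68)&(W[...,0]>.4)
    rect(W,(np.abs(z-.05)<0.004)&reg,c+'plate')
    save(s['frame'],c+'11')
f=cv2.resize(s['frame'][140:260,180:340],None,fx=5,fy=5,interpolation=cv2.INTER_CUBIC);save(f,'scene11c')
E
```

```text
from [598.7 -58.4 100.8] yaw -6.6 tilt 0.75 -> travel cm [-0.04, 0.04, 2.08] twist 0.000 dn [0.09 0.74] dt [ 0.01 -0.75] F [-0.3 -0.5 -5.7] w 39.2 t 30.6 j6 1.30
wristplate c=(583.7,-2.2) 191.0x119.8 a=83.6 z=50.5 n=20289 px=(171,208)
wristplate c=(511.1,-12.3) 19.6x11.7 a=29.8 z=50.5 n=153 px=(222,311)
wristplate c=(503.9,-81.2) 11.2x19.9 a=50.0 z=50.5 n=157 px=(301,311)
wristplate c=(510.5,73.2) 5.6x25.8 a=46.2 z=50.3 n=101 px=(125,320)
wristplate c=(479.1,51.0) 16.2x62.0 a=45.0 z=50.6 n=656 px=(156,347)
sceneplate c=(551.7,2.2) 192.3x195.0 a=83.6 z=49.6 n=1795 px=(262,211)
```

View pics/wrist11.png

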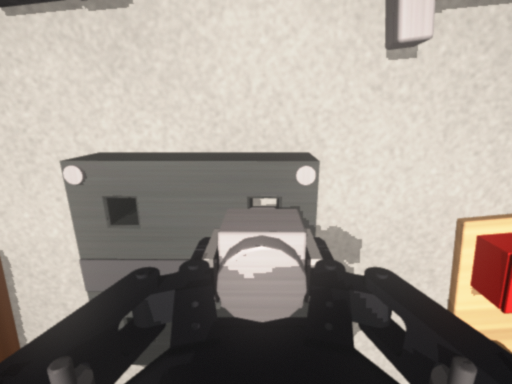

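View pics/scene11c.png

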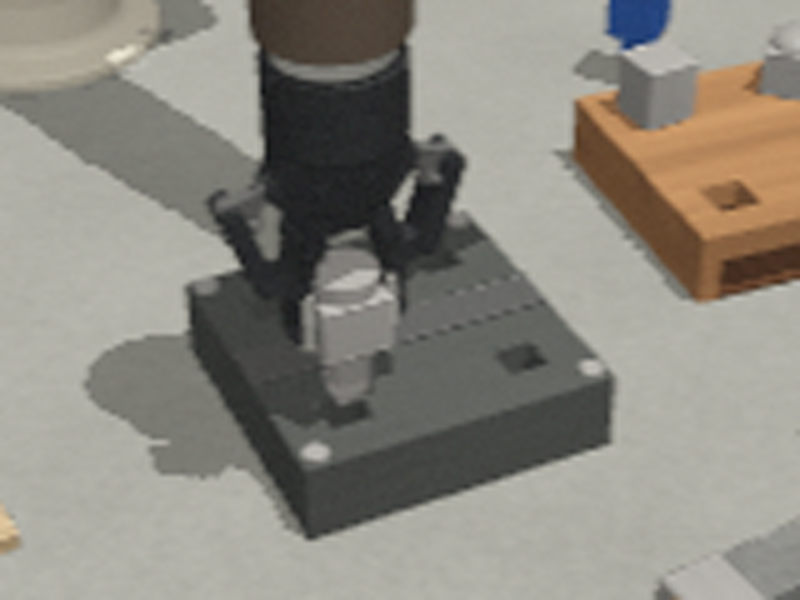

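The stake's shank is over the far right hole and visibly aligned. I'll lower it with force checks.

Request:
arm_command --pt "-0.05 0.05 0.4" --pt "-0.05 0.05 0.8" --pt "-0.05 0.05 1.2" --pt "-0.05 0.05 1.5" --pt "-0.05 0.05 1.8" --pt "-0.05 0.05 2.0" --pt "-0.05 0.05 2.1" --pt "-0.05 0.05 2.1" --pt "-0.05 0.05 2.1" --pt "-0.05 0.05 2.1" --twist '[0,0,0,0,0,0,0,0,0,0]' --grip '[0,0,0,0,0,0,0,0,0,0]'

```text
time_s: 31.5
tool_pos: [0.5982, -0.0586, 0.0799]
ee_rot: [-3.123, 0.18, -0.002]
contact_force: [0.4, 0.6, -6.8]
width: 0.039
```

```bash
python3 g.py 598.3 -58.5 65 -6.6
```

```text
from [598.2 -58.6  79.9] yaw -6.6 tilt 0.75 -> travel cm [0.01, 0.0, 1.49] twist 0.000 dn [0.1  0.74] dt [ 0.01 -0.75] F [ 0.4  0.6 -6.8] w 39.0 t 31.5 j6 1.30
```

The tip has entered with no side force. Continuing.

Request:
arm_command --pt "0 0 0.3" --pt "0 0 0.6" --pt "0 0 0.9" --pt "0 0 1.2" --pt "0 0 1.5" --pt "0 0 1.5" --pt "0 0 1.5" --pt "0 0 1.5" --pt "0 0 1.5" --pt "0 0 1.5" --twist '[0,0,0,0,0,0,0,0,0,0]' --grip '[0,0,0,0,0,0,0,0,0,0]'

```text
time_s: 32.33
tool_pos: [0.5985, -0.0584, 0.0651]
ee_rot: [-3.123, 0.18, -0.002]
contact_force: [0.5, 0.2, -5.7]
width: 0.0398
```

```bash
python3 g.py 598.3 -58.5 51 -6.6
```

```text
from [598.5 -58.4  65.1] yaw -6.6 tilt 0.76 -> travel cm [-0.02, 0.03, 1.41] twist 0.000 dn [0.13 0.75] dt [ 0.05 -0.76] F [ 0.5  0.2 -5.7] w 39.8 t 32.3 j6 1.30
```

Request:
arm_command --pt "0 0 0.3" --pt "0 0 0.6" --pt "0 0 0.9" --pt "0 0 1.1" --pt "0 0 1.3" --pt "0 0 1.4" --pt "0 0 1.5" --pt "0 0 1.5" --pt "0 0 1.5" --pt "0 0 1.5" --twist '[0,0,0,0,0,0,0,0,0,0]' --grip '[0,0,0,0,0,0,0,0,0,0]'

```text
time_s: 33.17
tool_pos: [0.5985, -0.0582, 0.0506]
ee_rot: [-3.123, 0.18, -0.003]
contact_force: [-1.6, 1.2, -0.9]
width: 0.0395
```

```bash
python3 g.py 598.3 -58.5 50 -6.6
```

```text
from [598.5 -58.2  50.6] yaw -6.6 tilt 0.76 -> travel cm [-0.02, 0.03, 0.06] twist 0.000 dn [0.15 0.75] dt [ 0.07 -0.76] F [-1.6  1.2 -0.9] w 39.5 t 33.2 j6 1.30
```

Contact at TCP z 50.6 mm (50.5 mm expected). One slight push, then release.

Request:
arm_command --pt "0 0 0.05" --pt "0 0 0.08" --pt "0 0 0.08" --pt "0 0 0.08" --pt "0 0 0.08" --pt "0 0 0.08" --pt "0 0 0.08" --pt "0 0 0.08" --pt "0 0 0" --pt "0 0 0" --twist '[0,0,0,0,0,0,0,0,0,0]' --grip '[0,0,0,20,50,100,100,100,100,100]'

```text
time_s: 34.0
tool_pos: [0.5989, -0.0583, 0.0508]
ee_rot: [-3.123, 0.179, -0.004]
contact_force: [0.0, -0.0, 0.0]
width: 0.0854
```

Request:
arm_command --pt "0 0 0" --pt "0 0 -1" --pt "0 0 -3" --pt "0 0 -6" --pt "0 0 -9" --pt "0 0 -12" --pt "0 -3 -13" --pt "0 -7 -13" --pt "0 -11 -13" --pt "0 -15 -13" --twist '[0,0,0,0,0,0,0,0,0,0]' --grip '[100,100,100,100,100,100,100,100,100,100]'

```text
time_s: 34.83
tool_pos: [0.6158, 0.0903, 0.1845]
ee_rot: [-3.122, 0.181, -0.007]
contact_force: [1.4, -0.3, -0.8]
width: 0.0854
```

```bash
python3 g.py 434.5 285.2 180 -1
python3 - <<'E'
from m import *
for c in ['wrist','scene']:
    s=viewer.snapshot(c); W=pts(s);z=W[...,2]; 
    reg=(W[...,1]>-.15)&(W[...,1]<.15)&(W[...,0]<.68)&(W[...,0]>.4)
    rect(W,(np.abs(z-.05)<0.004)&reg,c+'plate')
    rect(W,(np.abs(z-.09)<0.015)&reg,c+'stake')
    save(s['frame'],c+'12')
f=cv2.resize(s['frame'][140:260,180:340],None,fx=5,fy=5,interpolation=cv2.INTER_CUBIC);save(f,'scene12c')
E
```

```text
from [615.8  90.3 184.5] yaw -6.6 tilt 0.85 -> travel cm [-20.26, -17.26, 0.62] twist -0.098 dn [0.32 0.79] dt [ 0.23 -0.82] F [ 1.4 -0.3 -0.8] w 85.4 t 34.8 j6 1.06
wristplate c=(547.9,1.4) 190.5x191.2 a=83.3 z=50.8 n=20205 px=(340,219)
wriststake c=(598.5,-57.8) 40.5x39.7 a=83.4 z=95.9 n=2259 px=(423,193)
sceneplate c=(551.1,2.4) 191.9x195.5 a=83.6 z=49.5 n=2207 px=(260,207)
scenestake c=(601.9,-58.7) 39.5x43.2 a=87.7 z=92.0 n=209 px=(249,212)
```

View pics/scene12c.png

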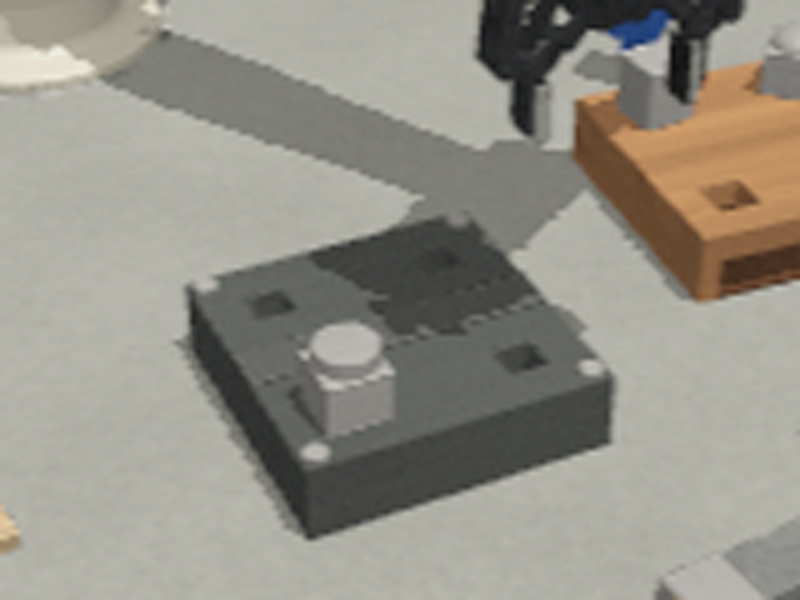

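The round stake sits flat in its hole at (350,375), with its top at 95.9 mm (96 mm expected). Now the bare flat stake at (434.5, 285.2).

Request:
arm_command --pt "-2.5 -2 0" --pt "-5 -4.2 0" --pt "-7.5 -6.4 0" --pt "-10 -8.5 0" --pt "-12.5 -10.6 0" --pt "-15 -12.8 0.3" --pt "-17.5 -15 0.4" --pt "-19.5 -16.7 0.6" --pt "-20.3 -17.2 0.6" --pt "-20.3 -17.2 0.6" --twist '[-0.02,-0.04,-0.06,-0.08,-0.098,-0.098,-0.098,-0.098,-0.098,-0.098]' --grip '[100,100,100,100,100,100,100,100,100,100]'

```text
time_s: 35.77
tool_pos: [0.4322, 0.2881, 0.1802]
ee_rot: [-3.127, 0.012, -0.01]
contact_force: [0.3, 0.3, -0.4]
width: 0.0852
```

```bash
python3 - <<'E'
from m import *
for c in ['wrist']:
    s=viewer.snapshot(c); W=pts(s);z=W[...,2]; 
    rect(W,(z>0.075)&(z<0.11)&(W[...,1]>0.15)&(W[...,0]<.63)&(W[...,0]>.38),c+'stake')
    save(s['frame'],c+'13')
E
python3 g.py 434.5 285 50 -1.2
```

```text
wriststake c=(562.0,368.6) 40.8x40.0 a=59.8 z=91.7 n=3193 px=(161,38)
wriststake c=(454.7,391.6) 40.1x40.3 a=36.3 z=91.0 n=2027 px=(151,170)
wriststake c=(433.3,284.7) 39.9x40.3 a=88.3 z=96.2 n=2065 px=(267,194)
from [433.1 287.4 180.1] yaw -0.5 tilt 0.92 -> travel cm [0.06, 0.43, 13.01] twist 0.012 dn [0.37 0.84] dt [ 0.37 -0.84] F [0.6 0.1 0.7] w 85.5 t 35.8 j6 0.67
```

View pics/wrist13.png

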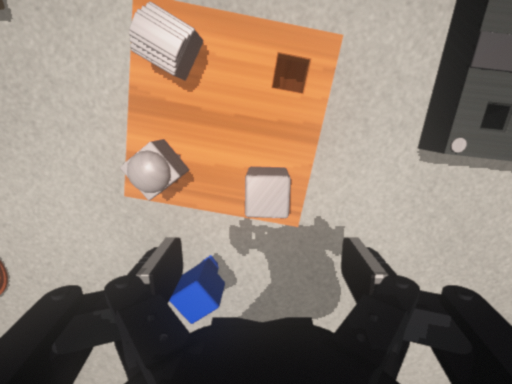

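The grey flat stake in the rack opening is at (268,193). The blue look-alike at (198,290) stands outside the rack and is not meant. Descending on the grey one.

Request:
arm_command --pt "0.05 0.4 2" --pt "0.05 0.4 4" --pt "0.05 0.4 6" --pt "0.05 0.4 8" --pt "0.05 0.4 10" --pt "0.05 0.4 12" --pt "0.05 0.4 12.8" --pt "0.05 0.4 13" --pt "0.05 0.4 13" --pt "0.05 0.4 13" --twist '[0.01,0.01,0.01,0.01,0.01,0.01,0.01,0.01,0.01,0.01]' --grip '[100,100,100,100,100,100,100,100,100,100]'

```text
time_s: 36.65
tool_pos: [0.4354, 0.2855, 0.0511]
ee_rot: [-3.125, 0.03, -0.012]
contact_force: [-0.7, -0.5, -0.1]
width: 0.0855
```

```bash
python3 g.py 434.3 285 50 -1.2
```

```text
from [435.4 285.5  51.1] yaw -1.1 tilt 1.02 -> travel cm [-0.11, 0.06, 0.11] twist 0.001 dn [0.46 0.91] dt [ 0.44 -0.92] F [-0.7 -0.5 -0.1] w 85.5 t 36.6 j6 0.67
```

Request:
arm_command --pt "-0.1 0.05 0.1" --pt "-0.1 0.05 0.1" --pt "-0.1 0.05 0.1" --pt "-0.1 0.05 0.1" --pt "-0.1 0.05 0.1" --pt "-0.1 0.05 0.1" --pt "-0.1 0.05 0.1" --pt "-0.1 0.05 0.1" --pt "-0.1 0.05 0.1" --pt "-0.1 0.05 0.1" --twist '[0,0,0,0,0,0,0,0,0,0]' --grip '[100,0,0,0,0,0,0,0,0,0]'

```text
time_s: 37.48
tool_pos: [0.4345, 0.2852, 0.0507]
ee_rot: [-3.125, 0.03, -0.013]
contact_force: [-1.6, 0.2, 6.2]
width: 0.0395
```

```bash
python3 g.py 434.3 285 180 -1.2
```

```text
from [434.5 285.2  50.7] yaw -1.1 tilt 1.03 -> travel cm [0.08, -0.19, -12.93] twist 0.002 dn [0.48 0.91] dt [ 0.46 -0.92] F [-1.6  0.2  6.2] w 39.5 t 37.5 j6 0.67
```

Gripped (39.5 mm). Lifting.

Request:
arm_command --pt "0 0 -0.7" --pt "0 0 -1.8" --pt "0 0 -3.2" --pt "0 0 -5" --pt "0 0 -7" --pt "0 -0.1 -9" --pt "0 -0.2 -11" --pt "0 -0.2 -12.5" --pt "0 -0.2 -13" --pt "0 -0.2 -13" --twist '[0,0,0,0,0,0,0,0,0,0]' --grip '[0,0,0,0,0,0,0,0,0,0]'

```text
time_s: 38.32
tool_pos: [0.4332, 0.2851, 0.181]
ee_rot: [-3.124, 0.03, -0.013]
contact_force: [-0.7, 0.4, -6.1]
width: 0.0393
```

```bash
python3 g.py 489 -45.8 140 -6.6
```

```text
from [433.2 285.1 181. ] yaw -1.1 tilt 1.09 -> travel cm [6.18, 33.05, 3.58] twist 0.096 dn [0.49 0.98] dt [ 0.47 -0.99] F [-0.7  0.4 -6.1] w 39.3 t 38.3 j6 0.66
```

Request:
arm_command --pt "0.7 3.5 0" --pt "1.4 7.5 0" --pt "2.1 11.5 0" --pt "2.8 15.5 0" --pt "3.6 19.5 0" --pt "4.4 23.5 0.5" --pt "5.1 27 1.5" --pt "5.8 30.5 2.5" --pt "6.2 32.8 3.4" --pt "6.2 33.05 3.6" --twist '[0.02,0.04,0.06,0.08,0.096,0.096,0.096,0.096,0.096,0.096]' --grip '[0,0,0,0,0,0,0,0,0,0]'

```text
time_s: 39.15
tool_pos: [0.4865, -0.0495, 0.1359]
ee_rot: [-3.12, 0.189, 0.001]
contact_force: [-0.4, 0.6, -6.3]
width: 0.0395
```

```bash
python3 g.py 489 -45.8 98 -6.6
```

```text
from [486.5 -49.5 135.9] yaw -6.9 tilt 0.91 -> travel cm [0.21, -0.34, 3.79] twist -0.006 dn [0.01 0.91] dt [-0.1  -0.91] F [-0.4  0.6 -6.3] w 39.5 t 39.1 j6 1.24
```

Request:
arm_command --pt "0.2 -0.35 0.5" --pt "0.2 -0.35 1" --pt "0.2 -0.35 1.8" --pt "0.2 -0.35 2.6" --pt "0.2 -0.35 3.2" --pt "0.2 -0.35 3.7" --pt "0.2 -0.35 3.8" --pt "0.2 -0.35 3.8" --pt "0.2 -0.35 3.8" --pt "0.2 -0.35 3.8" --twist '[-0.005,-0.005,-0.005,-0.005,-0.005,-0.005,-0.005,-0.005,-0.005,-0.005]' --grip '[0,0,0,0,0,0,0,0,0,0]'

```text
time_s: 39.98
tool_pos: [0.4893, -0.0455, 0.0984]
ee_rot: [-3.12, 0.181, -0.001]
contact_force: [-0.1, 0.2, -5.4]
width: 0.0394
```

```bash
python3 g.py 489 -45.8 80 -6.6
python3 - <<'E'
from m import *
s=viewer.snapshot('scene')
f=cv2.resize(s['frame'][140:260,180:340],None,fx=5,fy=5,interpolation=cv2.INTER_CUBIC);save(f,'scene14c')
E
```

```text
from [489.3 -45.5  98.4] yaw -6.6 tilt 0.93 -> travel cm [-0.03, 0.06, 1.84] twist -0.001 dn [0.08 0.92] dt [-0.02 -0.93] F [-0.1  0.2 -5.4] w 39.4 t 40.0 j6 1.24
```

View pics/scene14c.png

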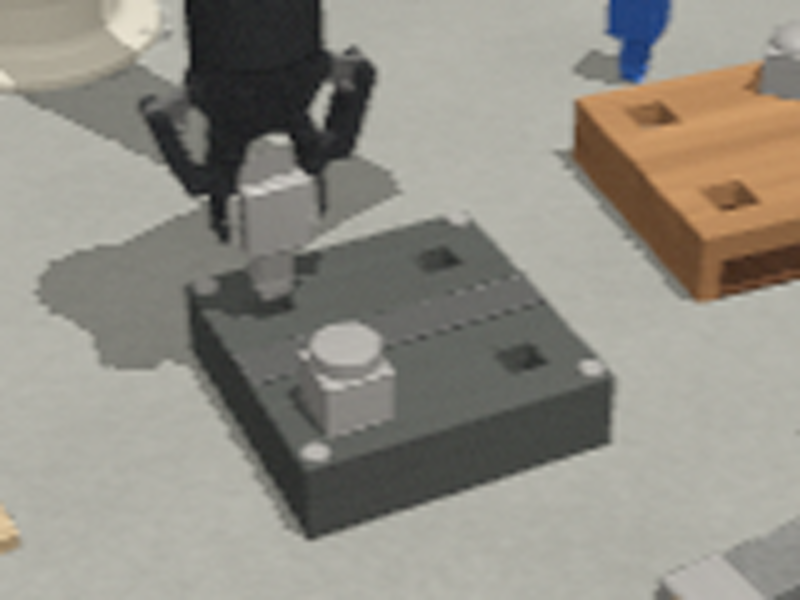

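The shank is over the near right hole at (272,295). Lowering to z 80.

Request:
arm_command --pt "-0.03 0.05 0.4" --pt "-0.03 0.05 0.8" --pt "-0.03 0.05 1.2" --pt "-0.03 0.05 1.5" --pt "-0.03 0.05 1.8" --pt "-0.03 0.05 1.8" --pt "-0.03 0.05 1.8" --pt "-0.03 0.05 1.8" --pt "-0.03 0.05 1.8" --pt "-0.03 0.05 1.8" --twist '[0,0,0,0,0,0,0,0,0,0]' --grip '[0,0,0,0,0,0,0,0,0,0]'

```text
time_s: 40.87
tool_pos: [0.4891, -0.0457, 0.0806]
ee_rot: [-3.12, 0.181, -0.001]
contact_force: [-0.2, -0.9, -6.4]
width: 0.0392
```

Request:
arm_command --pt "0 0 0.3" --pt "0 0 0.6" --pt "0 0 0.9" --pt "0 0 1.2" --pt "0 0 1.5" --pt "0 0 1.5" --pt "0 0 1.5" --pt "0 0 1.5" --pt "0 0 1.5" --pt "0 0 1.5" --twist '[0,0,0,0,0,0,0,0,0,0]' --grip '[0,0,0,0,0,0,0,0,0,0]'

```text
time_s: 41.7
tool_pos: [0.4888, -0.0456, 0.0656]
ee_rot: [-3.12, 0.181, -0.001]
contact_force: [-0.9, -1.2, -6.3]
width: 0.0395
```

```bash
python3 g.py 489 -45.8 50.7 -6.6
```

```text
from [488.8 -45.6  65.6] yaw -6.6 tilt 0.92 -> travel cm [0.02, 0.04, 1.49] twist -0.001 dn [0.08 0.92] dt [-0.03 -0.92] F [-0.9 -1.2 -6.3] w 39.5 t 41.7 j6 1.24
```

Request:
arm_command --pt "0.02 0.03 0.3" --pt "0.02 0.03 0.6" --pt "0.02 0.03 0.9" --pt "0.02 0.03 1.1" --pt "0.02 0.03 1.3" --pt "0.02 0.03 1.45" --pt "0.02 0.03 1.52" --pt "0.02 0.03 1.52" --pt "0.02 0.03 1.52" --pt "0.02 0.03 1.52" --twist '[0,0,0,0,0,0,0,0,0,0]' --grip '[0,0,0,0,0,0,0,0,0,0]'

```text
time_s: 42.53
tool_pos: [0.489, -0.0456, 0.0509]
ee_rot: [-3.12, 0.181, -0.001]
contact_force: [-3.7, -0.2, 2.1]
width: 0.0393
```

```bash
python3 g.py 489 -45.8 50.7 -6.6
```

```text
from [489.  -45.6  50.9] yaw -6.6 tilt 0.93 -> travel cm [-0.0, 0.02, 0.02] twist -0.001 dn [0.09 0.92] dt [-0.01 -0.93] F [-3.7 -0.2  2.1] w 39.3 t 42.5 j6 1.25
```

Seated. The plate carries it, with contact 8 N above free hang, at the expected height. Releasing.

Request:
arm_command --pt "0 0 0.03" --pt "0 0 0.05" --pt "0 0 0.05" --pt "0 0 0.05" --pt "0 0 0.05" --pt "0 0 0.05" --pt "0 0 0.05" --pt "0 0 0" --pt "0 0 0" --pt "0 0 0" --twist '[0,0,0,0,0,0,0,0,0,0]' --grip '[0,0,20,50,100,100,100,100,100,100]'

```text
time_s: 43.37
tool_pos: [0.4892, -0.0456, 0.0509]
ee_rot: [-3.12, 0.181, -0.002]
contact_force: [-0.6, 1.0, -1.1]
width: 0.0853
```

Request:
arm_command --pt "0 0 0" --pt "0 0 -1" --pt "0 0 -3" --pt "0 0 -6" --pt "0 0 -9" --pt "0 -1 -12" --pt "0 -4 -13" --pt "0 -8 -13" --pt "0 -12 -13" --pt "0 -16 -13" --twist '[0,0,0,0,0,0,0,0,0,0]' --grip '[100,100,100,100,100,100,100,100,100,100]'

```text
time_s: 44.2
tool_pos: [0.5073, 0.1127, 0.1842]
ee_rot: [-3.119, 0.182, -0.004]
contact_force: [1.4, -0.4, -0.9]
width: 0.0854
```

```bash
python3 g.py 562.8 369.3 180 -30;  python3 - <<'E'
from m import *
s=viewer.snapshot('wrist'); W=pts(s);z=W[...,2]; 
reg=(W[...,1]>-.15)&(W[...,1]<.15)&(W[...,0]<.68)&(W[...,0]>.4)
rect(W,(np.abs(z-.09)<0.015)&reg,'stake')
save(s['frame'],'w15')
s=viewer.snapshot('top'); W=pts(s);z=W[...,2]; 
rect(W,(z>0.006)&(z<0.02)&(W[...,1]<-.2)&(W[...,1]>-.55)&(W[...,0]<.65),'board')
rect(W,(z>0.075)&(z<0.1)&(W[...,1]>0.3)&(W[...,0]<.63)&(W[...,0]>.38),'topstake')
E
```

```text
from [507.3 112.7 184.2] yaw -6.7 tilt 0.99 -> travel cm [2.52, -26.12, 0.87] twist 0.407 dn [0.19 0.97] dt [ 0.07 -0.99] F [ 1.4 -0.4 -0.9] w 85.4 t 44.2 j6 0.94
stake c=(597.7,-57.9) 41.2x39.9 a=83.2 z=95.8 n=3295 px=(458,64)
stake c=(487.9,-44.9) 41.4x40.2 a=82.5 z=96.1 n=2551 px=(436,195)
board c=(459.6,-331.1) 191.7x190.0 a=89.3 z=11.5 n=3001 px=(363,240)
topstake c=(562.9,369.1) 40.0x40.4 a=59.3 z=90.9 n=242 px=(116,193)
```

View pics/w15.png

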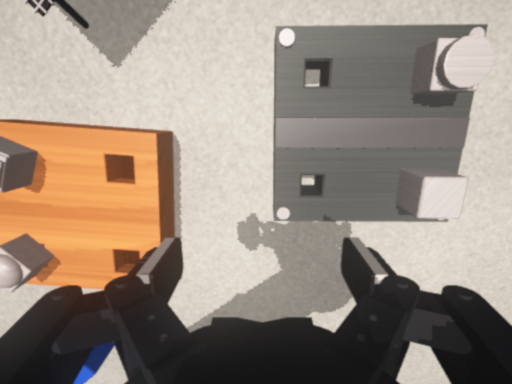

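Two stakes are seated, with tops at 95.8 and 96.1 mm. Now the ridged stake at (562.8, 369.2), yaw -30°.

Request:
arm_command --pt "0.3 -3 0" --pt "0.6 -7 0" --pt "1 -11 0" --pt "1.4 -15 0" --pt "1.8 -19 0" --pt "2.2 -22.5 0.3" --pt "2.5 -25 0.6" --pt "2.5 -26.1 0.9" --pt "2.5 -26.1 0.9" --pt "2.5 -26.1 0.9" --twist '[0.05,0.1,0.15,0.2,0.25,0.3,0.35,0.407,0.407,0.407]' --grip '[100,100,100,100,100,100,100,100,100,100]'

```text
time_s: 45.13
tool_pos: [0.5616, 0.3722, 0.1784]
ee_rot: [-3.022, 0.797, 0.003]
contact_force: [-0.4, 0.4, 0.4]
width: 0.0855
```

```bash
python3 - <<'E'
from m import *
for c in ['wrist']:
    s=viewer.snapshot(c); W=pts(s);z=W[...,2]; 
    rect(W,(z>0.075)&(z<0.11)&(W[...,1]>0.15)&(W[...,0]<.63)&(W[...,0]>.38),c+'stake')
    save(s['frame'],c+'16')
E
python3 g.py 562.6 369.2 50 -30.2
```

```text
wriststake c=(562.3,368.6) 39.9x40.1 a=59.3 z=94.1 n=1928 px=(266,190)
wriststake c=(454.7,392.1) 40.4x41.2 a=35.9 z=90.2 n=1551 px=(297,288)
from [561.8 371.6 179. ] yaw -29.6 tilt 0.95 -> travel cm [0.26, 0.37, 12.89] twist 0.011 dn [0.18 0.93] dt [-0.31 -0.9 ] F [-1.  -0.9  0.5] w 85.7 t 45.2 j6 0.24
```

View pics/wrist16.png

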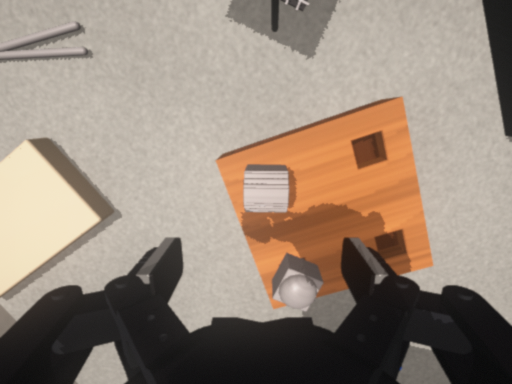

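The ridged stake is aligned at (267,190). Descending.

Request:
arm_command --pt "0.2 0.37 2" --pt "0.2 0.37 4" --pt "0.2 0.37 6" --pt "0.2 0.37 8" --pt "0.2 0.37 10" --pt "0.2 0.37 12" --pt "0.2 0.37 12.7" --pt "0.2 0.37 12.9" --pt "0.2 0.37 12.9" --pt "0.2 0.37 12.9" --twist '[0.01,0.01,0.01,0.01,0.01,0.01,0.01,0.01,0.01,0.01]' --grip '[100,100,100,100,100,100,100,100,100,100]'

```text
time_s: 46.02
tool_pos: [0.563, 0.3697, 0.0516]
ee_rot: [-3.016, 0.812, -0.001]
contact_force: [-0.3, 0.3, 0.5]
width: 0.0855
```

```bash
python3 g.py 562.5 369.1 50 -30.2
```

```text
from [563.  369.7  51.6] yaw -30.1 tilt 1.06 -> travel cm [-0.01, 0.08, 0.16] twist 0.001 dn [0.3  1.02] dt [-0.26 -1.03] F [-0.3  0.3  0.5] w 85.5 t 46.0 j6 0.24
```

Request:
arm_command --pt "0 0.07 0.15" --pt "0 0.07 0.15" --pt "0 0.07 0.15" --pt "0 0.07 0.15" --pt "0 0.07 0.15" --pt "0 0.07 0.15" --pt "0 0.07 0.15" --pt "0 0.07 0.15" --pt "0 0.07 0.15" --pt "0 0.07 0.15" --twist '[0,0,0,0,0,0,0,0,0,0]' --grip '[100,0,0,0,0,0,0,0,0,0]'

```text
time_s: 46.85
tool_pos: [0.563, 0.3696, 0.0508]
ee_rot: [-3.015, 0.811, -0.002]
contact_force: [0.3, 1.4, 4.3]
width: 0.0394
```

```bash
python3 g.py 562.5 369.1 180 -30.2
```

```text
from [563.  369.6  50.8] yaw -30.1 tilt 1.13 -> travel cm [-0.07, -0.18, -12.92] twist 0.001 dn [0.36 1.07] dt [-0.23 -1.11] F [0.3 1.4 4.3] w 39.4 t 46.9 j6 0.24
```

Request:
arm_command --pt "0 0 -0.7" --pt "0 0 -1.8" --pt "0 0 -3.2" --pt "0 0 -5" --pt "0 0 -7" --pt "0 -0.1 -9" --pt "-0.1 -0.2 -11" --pt "-0.1 -0.2 -12.5" --pt "-0.1 -0.2 -13" --pt "-0.1 -0.2 -13" --twist '[0,0,0,0,0,0,0,0,0,0]' --grip '[0,0,0,0,0,0,0,0,0,0]'

```text
time_s: 47.68
tool_pos: [0.5621, 0.3691, 0.1815]
ee_rot: [-3.014, 0.812, -0.002]
contact_force: [-0.1, -0.4, -5.1]
width: 0.0396
```

```bash
python3 g.py 611 50.8 140 -6.6
python3 - <<'E'
from h import *
s=viewer.snapshot('wrist'); save(s['frame'],'w17')
E
```

```text
from [562.1 369.1 181.5] yaw -30.2 tilt 1.17 -> travel cm [20.23, 25.15, 3.57] twist -0.411 dn [0.37 1.11] dt [-0.24 -1.14] F [-0.1 -0.4 -5.1] w 39.6 t 47.7 j6 0.23
```

View pics/w17.png

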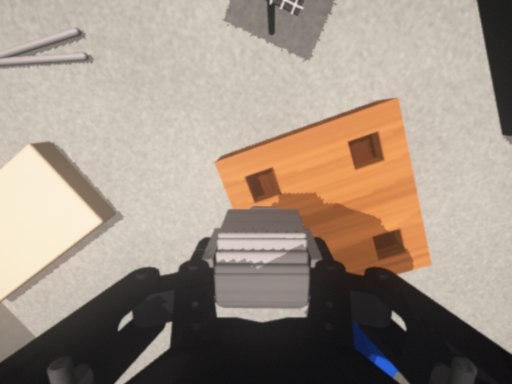

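Request:
arm_command --pt "2.5 3.1 0" --pt "5 6.2 0" --pt "7.5 9.3 0" --pt "10 12.5 0" --pt "12.5 15.6 0" --pt "15 18.7 0.5" --pt "17.5 21.8 1.5" --pt "19.5 24.3 2.5" --pt "20.2 25.1 3.4" --pt "20.2 25.1 3.6" --twist '[-0.05,-0.1,-0.15,-0.2,-0.25,-0.3,-0.35,-0.411,-0.411,-0.411]' --grip '[0,0,0,0,0,0,0,0,0,0]'

```text
time_s: 48.57
tool_pos: [0.6076, 0.0472, 0.1342]
ee_rot: [-3.12, 0.19, 0.008]
contact_force: [-0.2, 0.9, -6.6]
width: 0.0395
```

```bash
python3 g.py 611 50.8 98 -6.6
```

```text
from [607.6  47.2 134.2] yaw -6.9 tilt 0.95 -> travel cm [0.32, -0.34, 3.63] twist -0.006 dn [-0.24  0.91] dt [-0.35 -0.88] F [-0.2  0.9 -6.6] w 39.5 t 48.6 j6 1.13
```

Request:
arm_command --pt "0.3 -0.35 0.5" --pt "0.3 -0.35 1" --pt "0.3 -0.35 1.8" --pt "0.3 -0.35 2.6" --pt "0.3 -0.35 3.2" --pt "0.3 -0.35 3.6" --pt "0.3 -0.35 3.6" --pt "0.3 -0.35 3.6" --pt "0.3 -0.35 3.6" --pt "0.3 -0.35 3.6" --twist '[-0.005,-0.005,-0.005,-0.005,-0.005,-0.005,-0.005,-0.005,-0.005,-0.005]' --grip '[0,0,0,0,0,0,0,0,0,0]'

```text
time_s: 49.4
tool_pos: [0.6112, 0.051, 0.0989]
ee_rot: [-3.12, 0.181, 0.006]
contact_force: [0.3, 0.3, -5.7]
width: 0.0394
```

```bash
python3 g.py 611 50.8 80 -6.6
python3 - <<'E'
from m import *
s=viewer.snapshot('scene')
f=cv2.resize(s['frame'][140:260,180:340],None,fx=5,fy=5,interpolation=cv2.INTER_CUBIC);save(f,'scene18c')
E
```

```text
from [611.2  51.   98.9] yaw -6.7 tilt 0.95 -> travel cm [-0.01, 0.06, 1.89] twist -0.001 dn [-0.17  0.93] dt [-0.28 -0.9 ] F [ 0.3  0.3 -5.7] w 39.4 t 49.4 j6 1.13
```

View pics/scene18c.png

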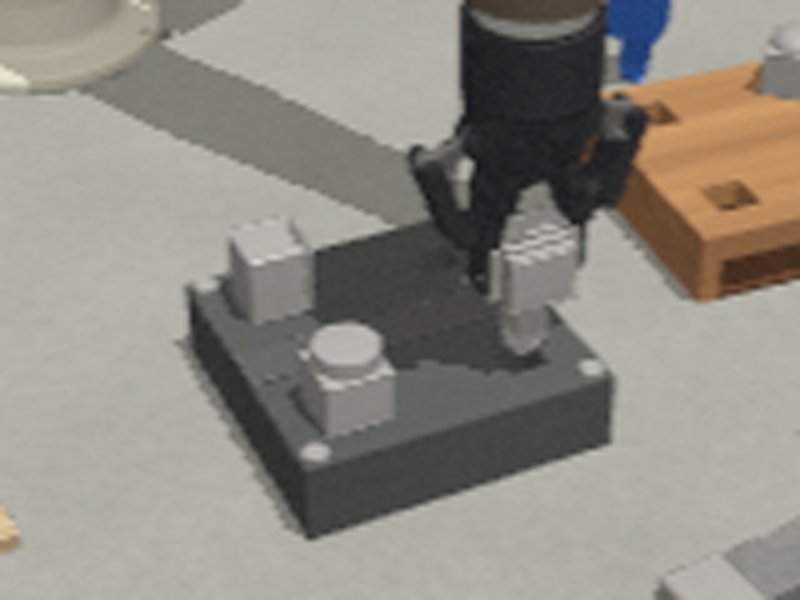

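The shank is over the far left hole at (522,352). Lowering.

Request:
arm_command --pt "0 0.05 0.4" --pt "0 0.05 0.8" --pt "0 0.05 1.2" --pt "0 0.05 1.5" --pt "0 0.05 1.9" --pt "0 0.05 1.9" --pt "0 0.05 1.9" --pt "0 0.05 1.9" --pt "0 0.05 1.9" --pt "0 0.05 1.9" --twist '[0,0,0,0,0,0,0,0,0,0]' --grip '[0,0,0,0,0,0,0,0,0,0]'

```text
time_s: 50.28
tool_pos: [0.6113, 0.0509, 0.0801]
ee_rot: [-3.12, 0.181, 0.005]
contact_force: [1.2, 0.1, -6.2]
width: 0.0395
```

Request:
arm_command --pt "0 0 0.3" --pt "0 0 0.6" --pt "0 0 0.9" --pt "0 0 1.2" --pt "0 0 1.5" --pt "0 0 1.5" --pt "0 0 1.5" --pt "0 0 1.5" --pt "0 0 1.5" --pt "0 0 1.5" --twist '[0,0,0,0,0,0,0,0,0,0]' --grip '[0,0,0,0,0,0,0,0,0,0]'

```text
time_s: 51.12
tool_pos: [0.6112, 0.0511, 0.0652]
ee_rot: [-3.12, 0.181, 0.005]
contact_force: [-0.9, -0.5, -6.5]
width: 0.0392
```

```bash
python3 g.py 611 50.8 50.8 -6.6
```

```text
from [611.2  51.1  65.2] yaw -6.7 tilt 0.95 -> travel cm [-0.01, 0.05, 1.44] twist -0.001 dn [-0.14  0.94] dt [-0.25 -0.92] F [-0.9 -0.5 -6.5] w 39.2 t 51.1 j6 1.13
```

Request:
arm_command --pt "0 0.03 0.3" --pt "0 0.03 0.6" --pt "0 0.03 0.9" --pt "0 0.03 1.1" --pt "0 0.03 1.3" --pt "0 0.03 1.4" --pt "0 0.03 1.48" --pt "0 0.03 1.48" --pt "0 0.03 1.48" --pt "0 0.03 1.48" --twist '[0,0,0,0,0,0,0,0,0,0]' --grip '[0,0,0,0,0,0,0,0,0,0]'

```text
time_s: 51.95
tool_pos: [0.6112, 0.051, 0.0508]
ee_rot: [-3.12, 0.181, 0.005]
contact_force: [-1.3, 0.3, -3.2]
width: 0.0395
```

```bash
python3 g.py 611 50.8 50.8 -6.6
```

```text
from [611.2  51.   50.8] yaw -6.6 tilt 0.95 -> travel cm [-0.02, 0.02, -0.0] twist -0.001 dn [-0.12  0.94] dt [-0.23 -0.92] F [-1.3  0.3 -3.2] w 39.5 t 52.0 j6 1.13
```

Just touching; a little further before release.

Request:
arm_command --pt "0 0 0.05" --pt "0 0 0.1" --pt "0 0 0.1" --pt "0 0 0.1" --pt "0 0 0.1" --pt "0 0 0.1" --pt "0 0 0.1" --pt "0 0 0.1" --pt "0 0 0.1" --pt "0 0 0.1" --twist '[0,0,0,0,0,0,0,0,0,0]' --grip '[0,0,0,0,0,20,50,100,100,100]'

```text
time_s: 52.78
tool_pos: [0.612, 0.0512, 0.0498]
ee_rot: [-3.12, 0.181, 0.002]
contact_force: [-0.0, -0.4, 0.7]
width: 0.0772
```

Request:
arm_command --pt "0 0 0" --pt "0 0 -1" --pt "0 0 -3" --pt "0 0 -6" --pt "0 0 -9" --pt "-1 -1 -12" --pt "-3 -4 -13" --pt "-5 -8 -13" --pt "-7 -12 -13" --pt "-9 -16 -13" --twist '[0,0,0,0,0,0,0,0,0,0]' --grip '[100,100,100,100,100,100,100,100,100,100]'

```text
time_s: 53.62
tool_pos: [0.5438, 0.2111, 0.1842]
ee_rot: [-3.118, 0.182, -0.001]
contact_force: [0.7, 0.7, 0.5]
width: 0.0855
```

```bash
python3 g.py 455 392.5 180 -54;  python3 - <<'E'
from m import *
s=viewer.snapshot('wrist'); W=pts(s);z=W[...,2]; 
reg=(W[...,1]>-.15)&(W[...,1]<.15)&(W[...,0]<.68)&(W[...,0]>.4)
rect(W,(np.abs(z-.09)<0.015)&reg,'stake')
save(s['frame'],'w19')
s=viewer.snapshot('scene'); save(s['frame'],'scene19')
E
```

```text
from [543.8 211.1 184.2] yaw -6.7 tilt 1.05 -> travel cm [-10.94, -16.97, 0.74] twist -0.745 dn [0.09 1.04] dt [-0.03 -1.05] F [0.7 0.7 0.5] w 85.5 t 53.6 j6 0.82
stake c=(611.0,51.2) 41.4x39.3 a=83.4 z=91.2 n=2960 px=(444,95)
stake c=(483.2,-24.8) 2.9x24.0 a=84.4 z=77.8 n=120 px=(509,226)
```

View pics/scene19.png

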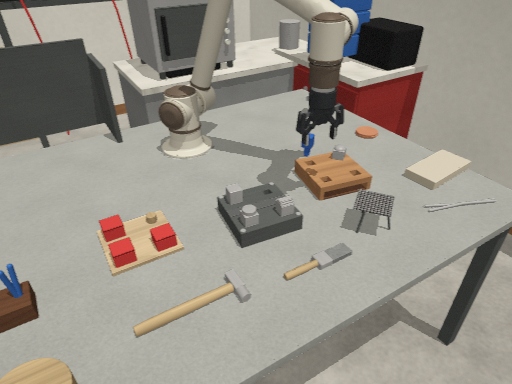

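The plate holds three stakes: flat at (234,195), round at (250,215) and ridged at (287,205). The domed one is still in the rack at (340,152). The board shows three caps, and the tripod, hammer and brush are untouched. Going to the domed stake.

Request:
arm_command --pt "-1.5 -2.2 0" --pt "-3 -4.5 0" --pt "-4.5 -6.8 0" --pt "-6 -9 0" --pt "-7.5 -11.3 0" --pt "-9 -13.7 0.3" --pt "-10.5 -16 0.6" --pt "-10.9 -17 0.7" --pt "-10.9 -17 0.7" --pt "-10.9 -17 0.7" --twist '[-0.09,-0.18,-0.27,-0.36,-0.45,-0.54,-0.63,-0.7,-0.745,-0.745]' --grip '[100,100,100,100,100,100,100,100,100,100]'

```text
time_s: 54.55
tool_pos: [0.4531, 0.3963, 0.1807]
ee_rot: [-2.967, -0.979, -0.012]
contact_force: [-0.1, -0.2, -0.3]
width: 0.0857
```

```bash
python3 - <<'E'
from m import *
for c in ['wrist']:
    s=viewer.snapshot(c); W=pts(s);z=W[...,2]; 
    rect(W,(z>0.075)&(z<0.11)&(W[...,1]>0.15)&(W[...,0]<.63)&(W[...,0]>.38),c+'stake')
    save(s['frame'],c+'20')
E
python3 g.py 455 392.4 50 35.8
```

```text
wriststake c=(454.4,392.3) 39.7x40.0 a=36.2 z=91.5 n=1830 px=(268,195)
from [453.4 395.7 180.7] yaw 36.4 tilt 1.10 -> travel cm [-0.23, 0.54, 13.06] twist 0.010 dn [0.12 1.09] dt [ 0.74 -0.81] F [-0.6 -0.6 -0.1] w 85.2 t 54.6 j6 1.23
```

View pics/wrist20.png

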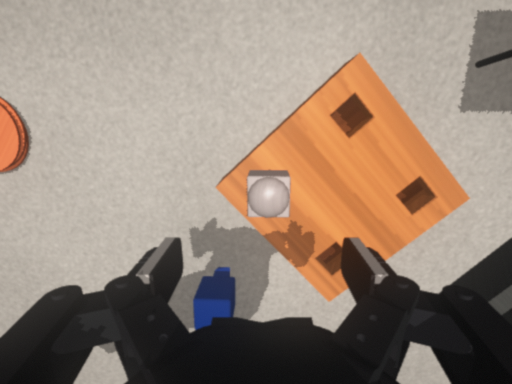

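The domed stake is at (268,195), aligned with the jaws. Descending.

Request:
arm_command --pt "-0.25 0.54 2" --pt "-0.25 0.54 4" --pt "-0.25 0.54 6" --pt "-0.25 0.54 8" --pt "-0.25 0.54 10" --pt "-0.25 0.54 12" --pt "-0.25 0.54 12.8" --pt "-0.25 0.54 13" --pt "-0.25 0.54 13" --pt "-0.25 0.54 13" --twist '[0.005,0.005,0.005,0.005,0.005,0.005,0.005,0.005,0.005,0.005]' --grip '[100,100,100,100,100,100,100,100,100,100]'

```text
time_s: 55.43
tool_pos: [0.4556, 0.3929, 0.0519]
ee_rot: [-2.969, -0.967, -0.015]
contact_force: [0.8, -0.5, -0.5]
width: 0.0852
```

```bash
python3 g.py 455 392.6 50 36
```

```text
from [455.6 392.9  51.9] yaw 36.1 tilt 1.21 -> travel cm [-0.07, -0.01, 0.19] twist 0.001 dn [0.21 1.19] dt [ 0.87 -0.84] F [ 0.8 -0.5 -0.5] w 85.2 t 55.4 j6 1.23
```

Request:
arm_command --pt "-0.05 0 0.15" --pt "-0.05 0 0.15" --pt "-0.05 0 0.15" --pt "-0.05 0 0.15" --pt "-0.05 0 0.15" --pt "-0.05 0 0.15" --pt "-0.05 0 0.15" --pt "-0.05 0 0.15" --pt "-0.05 0 0.15" --pt "-0.05 0 0.15" --twist '[0,0,0,0,0,0,0,0,0,0]' --grip '[100,0,0,0,0,0,0,0,0,0]'

```text
time_s: 56.27
tool_pos: [0.4555, 0.3924, 0.0511]
ee_rot: [-2.97, -0.968, -0.016]
contact_force: [-0.7, -3.2, 5.8]
width: 0.0393
```

```bash
python3 g.py 455 392.6 180 36
```

```text
from [455.5 392.4  51.1] yaw 36.1 tilt 1.19 -> travel cm [0.17, -0.23, -12.89] twist 0.002 dn [0.23 1.16] dt [ 0.88 -0.8 ] F [-0.7 -3.2  5.8] w 39.3 t 56.3 j6 1.23
```

Request:
arm_command --pt "0 0 -0.7" --pt "0 0 -1.8" --pt "0 0 -3.2" --pt "0 0 -5" --pt "0 0 -7" --pt "0.1 -0.1 -9" --pt "0.2 -0.2 -11" --pt "0.2 -0.2 -12.5" --pt "0.2 -0.2 -13" --pt "0.2 -0.2 -13" --twist '[0,0,0,0,0,0,0,0,0,0]' --grip '[0,0,0,0,0,0,0,0,0,0]'

```text
time_s: 57.1
tool_pos: [0.4552, 0.3927, 0.182]
ee_rot: [-2.968, -0.967, -0.017]
contact_force: [-0.6, 0.9, -7.6]
width: 0.0395
```

```bash
python3 g.py 501.7 63.5 140 -6.6
```

```text
from [455.2 392.7 182. ] yaw 36.1 tilt 1.29 -> travel cm [-15.71, 29.4, 3.49] twist 0.745 dn [0.25 1.27] dt [ 0.95 -0.87] F [-0.6  0.9 -7.6] w 39.5 t 57.1 j6 1.23
```

Request:
arm_command --pt "-1.6 3 0" --pt "-3.4 6.4 0" --pt "-5.3 10 0" --pt "-7.2 13.5 0" --pt "-9.1 17 0" --pt "-11 20.5 0.5" --pt "-12.9 24 1.5" --pt "-14.8 27.6 2.5" --pt "-15.7 29.3 3.3" --pt "-15.7 29.4 3.5" --twist '[0.08,0.16,0.24,0.32,0.4,0.48,0.56,0.64,0.72,0.745]' --grip '[0,0,0,0,0,0,0,0,0,0]'

```text
time_s: 57.93
tool_pos: [0.4986, 0.059, 0.1363]
ee_rot: [-3.117, 0.194, 0.008]
contact_force: [-1.3, 0.3, -7.6]
width: 0.039
```

```bash
python3 g.py 501.7 63.5 98 -6.6
```

```text
from [498.6  59.  136.3] yaw -7.1 tilt 1.13 -> travel cm [0.28, -0.41, 3.84] twist -0.009 dn [-0.23  1.11] dt [-0.37 -1.07] F [-1.3  0.3 -7.6] w 39.0 t 57.9 j6 1.03
```

Request:
arm_command --pt "0.33 -0.41 0.5" --pt "0.33 -0.41 1" --pt "0.33 -0.41 1.8" --pt "0.33 -0.41 2.6" --pt "0.33 -0.41 3.2" --pt "0.33 -0.41 3.7" --pt "0.33 -0.41 3.8" --pt "0.33 -0.41 3.8" --pt "0.33 -0.41 3.8" --pt "0.33 -0.41 3.8" --twist '[-0.009,-0.009,-0.009,-0.009,-0.009,-0.009,-0.009,-0.009,-0.009,-0.009]' --grip '[0,0,0,0,0,0,0,0,0,0]'

```text
time_s: 58.77
tool_pos: [0.5026, 0.0636, 0.0989]
ee_rot: [-3.117, 0.179, 0.006]
contact_force: [-0.1, -0.3, -7.8]
width: 0.0393
```

```bash
python3 g.py 502.3 63.5 80 -6.6
python3 - <<'E'
from m import *
s=viewer.snapshot('scene')
f=cv2.resize(s['frame'][140:260,180:340],None,fx=5,fy=5,interpolation=cv2.INTER_CUBIC);save(f,'scene21c')
E
```

```text
from [502.6  63.6  98.9] yaw -6.6 tilt 1.14 -> travel cm [-0.02, 0.05, 1.89] twist 0.000 dn [-0.16  1.13] dt [-0.29 -1.1 ] F [-0.1 -0.3 -7.8] w 39.3 t 58.8 j6 1.04
```

View pics/scene21c.png

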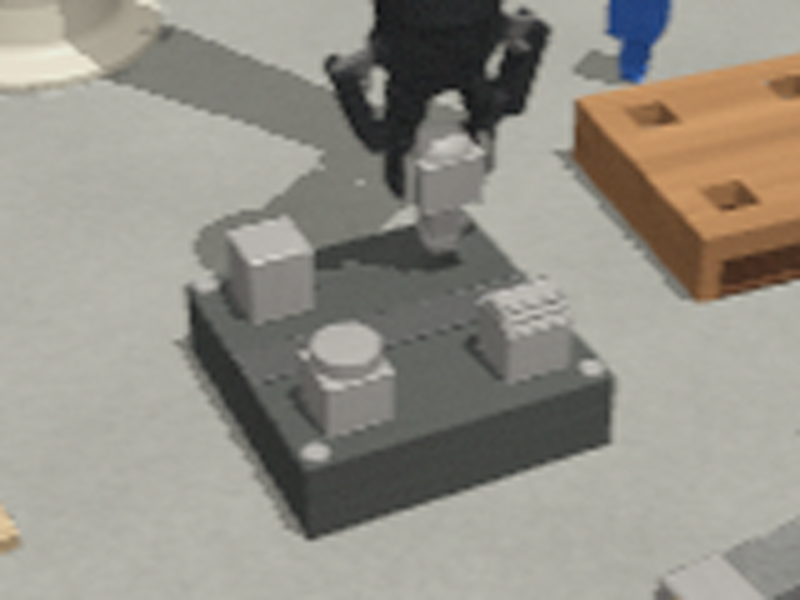

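The domed stake is over the last hole at (440,250). Lowering.

Request:
arm_command --pt "0 0.04 0.4" --pt "0 0.04 0.8" --pt "0 0.04 1.2" --pt "0 0.04 1.5" --pt "0 0.04 1.9" --pt "0 0.04 1.9" --pt "0 0.04 1.9" --pt "0 0.04 1.9" --pt "0 0.04 1.9" --pt "0 0.04 1.9" --twist '[0,0,0,0,0,0,0,0,0,0]' --grip '[0,0,0,0,0,0,0,0,0,0]'

```text
time_s: 59.65
tool_pos: [0.5026, 0.0636, 0.0801]
ee_rot: [-3.117, 0.179, 0.006]
contact_force: [-0.1, 0.7, -7.2]
width: 0.0392
```

Request:
arm_command --pt "0 0 0.3" --pt "0 0 0.6" --pt "0 0 0.9" --pt "0 0 1.2" --pt "0 0 1.5" --pt "0 0 1.5" --pt "0 0 1.5" --pt "0 0 1.5" --pt "0 0 1.5" --pt "0 0 1.5" --twist '[0,0,0,0,0,0,0,0,0,0]' --grip '[0,0,0,0,0,0,0,0,0,0]'

```text
time_s: 60.48
tool_pos: [0.5021, 0.0636, 0.0649]
ee_rot: [-3.117, 0.18, 0.007]
contact_force: [-1.2, -2.8, -8.4]
width: 0.0396
```

```bash
python3 g.py 502.3 63.5 51.1 -6.6
```

```text
from [502.1  63.6  64.9] yaw -6.6 tilt 1.13 -> travel cm [0.03, 0.04, 1.38] twist 0.000 dn [-0.2   1.12] dt [-0.33 -1.09] F [-1.2 -2.8 -8.4] w 39.6 t 60.5 j6 1.04
```

Request:
arm_command --pt "0 0.05 0.3" --pt "0 0.05 0.6" --pt "0 0.05 0.9" --pt "0 0.05 1.1" --pt "0 0.05 1.25" --pt "0 0.05 1.38" --pt "0 0.05 1.42" --pt "0 0.05 1.42" --pt "0 0.05 1.42" --pt "0 0.05 1.42" --twist '[0,0,0,0,0,0,0,0,0,0]' --grip '[0,0,0,0,0,0,0,0,0,0]'

```text
time_s: 61.32
tool_pos: [0.5022, 0.0636, 0.0514]
ee_rot: [-3.117, 0.179, 0.006]
contact_force: [-3.7, -0.2, 4.4]
width: 0.0393
```

```bash
python3 g.py 502.3 63.5 51.1 -6.6
```

```text
from [502.2  63.6  51.4] yaw -6.6 tilt 1.14 -> travel cm [0.01, 0.01, 0.03] twist 0.000 dn [-0.16  1.13] dt [-0.28 -1.11] F [-3.7 -0.2  4.4] w 39.3 t 61.3 j6 1.04
```

Contact, probably on one edge because of a slight tilt. I'll press another 1 mm to seat it flat, then release.

Request:
arm_command --pt "0 0 0.04" --pt "0 0 0.08" --pt "0 0 0.1" --pt "0 0 0.1" --pt "0 0 0.1" --pt "0 0 0.1" --pt "0 0 0.1" --pt "0 0 0.1" --pt "0 0 0.1" --pt "0 0 0.1" --twist '[0,0,0,0,0,0,0,0,0,0]' --grip '[0,0,0,0,0,0,0,0,0,0]'

```text
time_s: 62.15
tool_pos: [0.5022, 0.0636, 0.0514]
ee_rot: [-3.117, 0.179, 0.006]
contact_force: [-6.3, -0.4, 8.1]
width: 0.0391
```

Request:
arm_command --pt "0 0 0" --pt "0 0 0" --pt "0 0 0" --pt "0 0 0" --pt "0 0 0" --pt "0 0 0" --pt "0 0 0" --pt "0 0 0" --pt "0 0 0" --pt "0 0 0" --twist '[0,0,0,0,0,0,0,0,0,0]' --grip '[20,30,45,60,80,100,100,100,100,100]'

```text
time_s: 62.98
tool_pos: [0.5024, 0.0636, 0.0514]
ee_rot: [-3.117, 0.178, 0.005]
contact_force: [0.0, 0.2, -0.8]
width: 0.0855
```

Request:
arm_command --pt "0 0 -0.5" --pt "0 0 -2" --pt "0 0 -4" --pt "0 0 -7" --pt "0 0 -10" --pt "-2 0 -13" --pt "-4 0 -15" --pt "-6 -2 -15" --pt "-8 -6 -15" --pt "-8 -10 -15" --twist '[0,0,0,0,0,0,0,0,0,0]' --grip '[100,100,100,100,100,100,100,100,100,100]'

```text
time_s: 63.82
tool_pos: [0.4317, 0.1675, 0.2051]
ee_rot: [-3.115, 0.182, 0.004]
contact_force: [0.9, -0.2, -0.8]
width: 0.0857
```

Request:
arm_command --pt "0 -3 0" --pt "0 -6 0" --pt "0 -10 0" --pt "0 -12 0" --pt "0 -14 0" --pt "0 -14 0" --pt "0 -14 0" --pt "0 -14 0" --pt "0 -14 0" --pt "0 -14 0" --twist '[0,0,0,0,0,0,0,0,0,0]' --grip '[100,100,100,100,100,100,100,100,100,100]'

```text
time_s: 64.65
tool_pos: [0.4479, 0.3055, 0.2084]
ee_rot: [-3.115, 0.183, 0.004]
contact_force: [-0.1, -0.4, -0.0]
width: 0.0852
```

```bash
python3 - <<'E'
from m import *
for c in ['top','scene']:
    s=viewer.snapshot(c); W=pts(s);z=W[...,2]; f=s['frame'].astype(int);R,G,B=f[...,0],f[...,1],f[...,2]
    reg=(W[...,1]>-.15)&(W[...,1]<.15)&(W[...,0]<.68)&(W[...,0]>.4)
    rect(W,(z>.08)&(z<.11)&reg,c+'stake')
    n,l=cv2.connectedComponents(((z>.075)&(z<.11)&reg).astype(np.uint8))
    print([round(float(np.nanpercentile(z[l==i],97))*1000,1) for i in range(1,n) if (l==i).sum()>25])
    rect(W,(z>0.04)&(z<0.07)&(R>110)&(G<60)&(W[...,1]<-.2),c+'cap')
    rect(W,(z>0.006)&(z<0.02)&(W[...,1]<-.2)&(W[...,1]>-.55)&(W[...,0]<.6)&(W[...,0]>.3),c+'board')
    save(s['frame'],c+'22')
f=cv2.resize(s['frame'][130:270,80:400],None,fx=2.5,fy=2.5,interpolation=cv2.INTER_CUBIC);save(f,'scene22c')
E
python3 g.py 500 60 200
```

```text
topstake c=(612.1,51.9) 39.9x39.5 a=82.6 z=91.9 n=214 px=(233,178)
topstake c=(599.5,-56.9) 39.7x39.4 a=83.2 z=94.6 n=215 px=(273,183)
topstake c=(502.2,64.7) 40.2x39.7 a=83.5 z=90.3 n=217 px=(227,218)
topstake c=(489.5,-44.3) 39.8x39.9 a=83.1 z=95.4 n=224 px=(268,224)
[98.1, 98.2, 96.6, 99.1]
topcap c=(513.4,-276.0) 50.3x53.0 a=1.2 z=51.6 n=357 px=(351,218)
topcap c=(514.9,-386.9) 52.9x51.5 a=0.6 z=51.3 n=364 px=(391,219)
topcap c=(401.6,-385.1) 54.2x51.5 a=0.9 z=51.4 n=382 px=(391,260)
topboard c=(459.5,-331.3) 190.9x190.3 a=89.2 z=11.5 n=2997 px=(363,240)
scenestake c=(504.1,62.5) 37.5x42.5 a=87.8 z=88.5 n=112 px=(267,182)
scenestake c=(492.7,-45.9) 39.5x40.7 a=82.7 z=94.1 n=170 px=(234,190)
scenestake c=(616.3,50.4) 40.6x35.0 a=82.8 z=89.9 n=155 px=(285,201)
scenestake c=(602.4,-58.2) 40.4x41.0 a=82.9 z=93.8 n=181 px=(249,211)
[94.9, 97.3, 96.8, 97.6]
scenecap c=(429.9,-387.3) 6.9x50.3 a=4.1 z=44.7 n=61 px=(113,230)
scenecap c=(530.1,-291.4) 69.3x34.0 a=44.0 z=46.1 n=70 px=(164,238)
scenecap c=(542.9,-390.1) 51.7x12.8 a=79.3 z=46.3 n=77 px=(123,255)
sceneboard c=(461.8,-332.0) 190.0x194.7 a=89.2 z=11.7 n=1929 px=(139,242)
from [448.  305.8 208.4] yaw -6.7 tilt 1.25 -> travel cm [8.04, 23.81, 0.3] twist 0.000 dn [-0.07  1.24] dt [-0.22 -1.23] F [-1.4 -0.7  0. ] w 85.7 t 64.8 j6 0.57
```

View pics/scene22c.png

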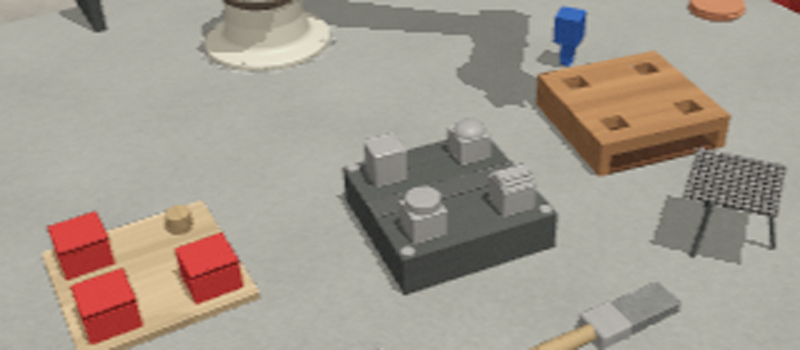

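View pics/top22.png

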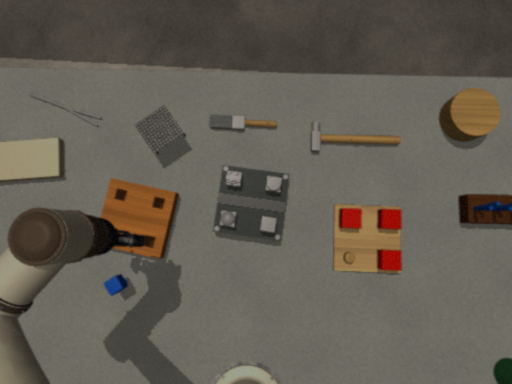

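All four stakes are in the plate and three caps are on pegs; the rack is empty. One last close look with the wrist camera to check the domed stake's seat.

Request:
arm_command --pt "1 4 0" --pt "2 8 0" --pt "2 12 0" --pt "2 16 0" --pt "2 20 0" --pt "2 22 0" --pt "2 23 0" --pt "2 23 0" --pt "2 23 0" --pt "2 23 0" --twist '[0,0,0,0,0,0,0,0,0,0]' --grip '[100,100,100,100,100,100,100,100,100,100]'

```text
time_s: 65.58
tool_pos: [0.4414, 0.0759, 0.2036]
ee_rot: [-3.114, 0.182, 0.003]
contact_force: [-0.5, 0.1, -0.2]
width: 0.0857
```

```bash
python3 - <<'E'
from m import *
s=viewer.snapshot('wrist'); W=pts(s);z=W[...,2]
reg=(W[...,1]>-.15)&(W[...,1]<.15)&(W[...,0]<.68)&(W[...,0]>.4)
for cx,cy in [(501,63),(611,51),(598,-58.3),(488.5,-45.6)]:
    m=reg&(np.hypot(W[...,0]-cx/1e3,W[...,1]-cy/1e3)<.027)&(z>.075)
    a=np.radians(-6.6); dx=(W[...,0]-cx/1e3); dy=(W[...,1]-cy/1e3)
    u=dx*np.cos(a)+dy*np.sin(a); v=-dx*np.sin(a)+dy*np.cos(a)
    out=[]
    for su in(-1,1):
        for sv in(-1,1):
            q=m&(np.abs(u*su-.0165)<.0025)&(np.abs(v*sv-.0165)<.0025)
            out.append((round(float(np.median(z[q]))*1000,1),int(q.sum())) if q.any() else None)
    print((cx,cy),'max',round(float(np.nanpercentile(z[m],99))*1000,1),'corners',out)
pl=reg&(np.abs(z-.05)<.005); print('plate z',np.nanmedian(z[pl])*1000)
save(s['frame'],'w23')
E
python3 g.py 500 60 200
```

```text
(501, 63) max 97.1 corners [(84.1, 31), (84.4, 29), (84.4, 32), (84.3, 30)]
(611, 51) max 91.9 corners [(86.2, 54), (86.0, 54), None, None]
(598, -58.3) max 97.6 corners [(84.4, 39), (84.4, 44), None, None]
(488.5, -45.6) max 98.0 corners [(96.6, 25), (96.3, 33), (96.1, 31), (95.6, 43)]
plate z 50.7658730595856
from [441.4  76.  203.5] yaw -6.7 tilt 1.26 -> travel cm [6.01, 0.92, 0.31] twist 0.000 dn [-0.05  1.25] dt [-0.2  -1.24] F [-0.1 -0.   0.6] w 85.5 t 65.6 j6 0.94
```

View pics/w23.png

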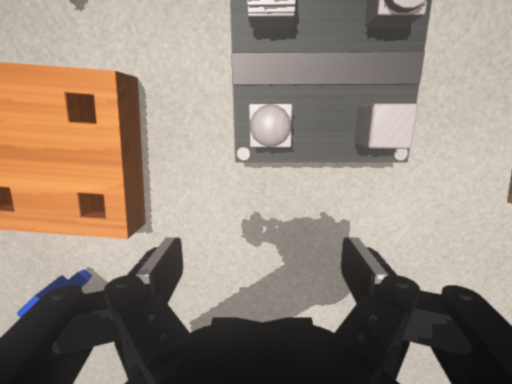

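The domed stake's shoulders are at 84.1–84.4 mm on all four corners (84 mm expected), so it is flat. The gripper is clear of everything. Handing in.

Run:
```python
from h import *
print(env.close_job()); print(observe()['time_s'])
```

```text
the job is handed in; nothing more can be done
None
the job is handed in; nothing more can be done
```

I moved the three red caps onto three of the cap board's pegs. I then lowered all four stakes into the steel plate: round, flat, ridged and domed, in that order. The job is handed in, at about 66 s of the 210 s allowed; it reports no verdict.

**Caps:** their tops measured 51.3–51.6 mm in the last check (52 mm when fully down). The cap board did not move.

**Stakes:**
- **Domed:** its shoulders read 84.1–84.4 mm on all four corners (84 mm expected). It touched with a slight tilt while being lowered, but sits level now.
- **Flat:** its top read 95.6–96.6 mm (96 mm expected).
- **Round and ridged:** these were partly out of the last close-up, so only two corners of each could be read: 84.4 mm for the round one, about 86 mm on the ridged one's face. Both touched the plate at the expected height when lowered.

The tripod, hammer, brush and the blue look-alike stayed where they were.

The cameras disagreed by up to about 3 mm on the plate's position. I averaged them, and no shank met more than a few newtons of side force.

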